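Shut and lock the dust box's clean-out hatch

TASK

Swing the yellow hatch of the blue dust box fully shut; then take the red wing fastener out of the plywood rack, line its crossbar up with the slot behind the hatch's window, push it fully home and give it a quarter turn clockwise so that it locks with its flange flat on the hatch. Let go of it, and leave the blue fastener, glue bottle, cup and screwdriver standing or lying where they are.

Things in the scene. Friction and masses are not known exactly. Their poses are not given: they have to be found in the camera images.
- socket: Steel slotted socket, fixed in the box's sloping face. Origin: slot centre, in the face plane, 115 mm up. z points out of the face (35 degrees off vertical), x up the slope, y level. Slot 29 x 10 mm, long side along y, with a 15 mm square middle, in a 5 mm plate. Below, stops let a crossbar turn only clockwise seen from outside (about -z): from 14 degrees before to 104 past the slot.
- dustbox: Blue dust box, fixed, left or right. Origin on the bench straight below the socket; x level, away from its sloping front, z up. The face runs 75 mm down and 125 mm up the slope from the socket, 115 mm to either side; behind it the top is level, 187 mm high, out to x = 187 mm. On it a steel pipe stub, 68 mm across, stands at x = 150, y = 75, up to 277 mm.
- hatch (a joint): Opening of the yellow hatch, rad: 0 shut flat on the face, at most 1.9; starts 0.8 to 1.6. Stiff hinge, stays where left; pressing its outer face with 3 to 5 N near the free edge shuts it. No handle. Plate 145 mm (hinge to free edge) x 170 x 4 mm, lying 0 to 4 mm outside the face when shut; its 32 mm square window, centred 100 mm from the hinge, then bares the slot.
- hatch_hinge (a point): Middle of the hatch's hinge line, in the face plane, 100 mm up the slope from the socket, parallel to the socket's y. The frame turns with the hatch: x from free edge to hinge, z out of its outer face (4 mm above this point). Opening is a turn about +y: the free edge lifts off the slope, up and over.
- hatch_edge (a point): Middle of the hatch's free edge, on its outer face; moves with the hatch. When shut it is the hatch's lowest edge.
- red_stud: Red wing fastener, loose, about 90 g. Origin: centre of the flange's underside; z from crossbar to wing. Flange 44 mm across, 4 thick; wing 12 mm (x) by 40 mm (y), 6 to 36 mm above the origin. Below: 11 mm shank, crossbar 24 mm (y) by 6 mm (x), 11 to 17 mm below the origin. Half-turn symmetric. Home: origin 4 mm outside the face, on the hatch. Starts upright in a rack hole, any yaw.
- blue_stud: Fastener of the same shape with a blue wing, in the rack's other hole; leave it there. Origin and axes as the red one.
- rack: Fixed plywood block, 75 x 170 x 45 mm (x, y, z); origin at the centre of its underside. Two 31 mm square holes, 30 mm deep, at y = 42 and -42 mm, open at the top; a fastener's flange rests on the block's top.
- glue: Yellow glue bottle with red cap, 48 mm across, 160 mm tall, standing between box and rack; origin at the centre of its underside. Leave it.
- cup: Steel cup, 66 mm across, 85 mm tall, standing beyond the rack; origin at the centre of its underside. Leave it.
- driver: Screwdriver lying on the bench on the robot's side of the rack, about 200 mm long and up to 26 mm high, along its own x axis. Leave it.
Not all that is in view belongs to the job. Leave any orange look-alike of the red_stud alone.

How it is judged (in metres and radians):
On the way, in this order (a step that is already met when the one before it is completed fails the run):
1. the hatch is swung shut (value of joint hatch below 0.05 rad), for 0.2 s.
2. the red fastener is pushed home through the slot, its crossbar still along the slot (z of red_stud in the frame of socket between 0 and 0.008 m and distance between red_stud and socket below 0.011 m and angle between the z axis of red_stud and the z axis of socket, either way round below 0.2 rad and angle between the y axis of red_stud and the y axis of socket, either way round below 0.4 rad), for 0.05 s.
At the end, for the whole second after the job is handed in: The hatch is shut (under 0.05 rad), the red fastener sits home in the socket (flange underside within 8 mm of the face, origin within 11 mm of the socket's), square to it within 0.14 rad, its crossbar turned to within 0.35 rad of a quarter turn from the slot, at rest and released (value of joint hatch below 0.05 rad and z of red_stud in the frame of socket between 0 and 0.008 m and distance between red_stud and socket below 0.011 m and angle between the z axis of red_stud and the z axis of socket, either way round below 0.14 rad and angle between the y axis of red_stud and the x axis of socket, either way round below 0.35 rad and linear speed of red_stud below 0.02 m/s); the robot touches nothing.
It fails at once if the blue fastener is moved more than 30 mm (distance of blue_stud from where it was at the start of the episode above 0.03 m).
It fails at once if the glue bottle is moved more than 30 mm or tipped (distance of glue from where it was at the start of the episode above 0.03 m or angle between glue's own z axis and vertical above 0.5 rad).
It fails at once if the cup is moved more than 30 mm or tipped (distance of cup from where it was at the start of the episode above 0.03 m or angle between cup's own z axis and vertical above 0.5 rad).
It fails at once if the screwdriver is moved more than 30 mm (distance of driver from where it was at the start of the episode above 0.03 m).
It also fails if it takes over 67 s, if anything falls off the work surface, if the arm or the gripper's body presses on something with over 40 N, if the wrist force passes 120 N, or if a joint passes its speed limit or range.

ROBOT

A 6-joint arm with a two-finger parallel gripper is mounted at the origin on the work surface. World frame = base frame: x ahead of the robot, y to its left, z up, the work surface at z = 0. Lengths are in mm, angles in degrees, forces in N, time in s.
With the tool pointing down it reaches from about 350 to 925 mm from the base axis. Payload 6.4 kg.
Tool frame: the origin (TCP) lies on the centre line of the jaws, within the pads' length; the fingertips stand 11 mm ahead of it and the grasp point (between the pads) lies 8 mm behind it; z points along the fingers, y is the direction in which the jaws open and shut (so a half turn about z gives the same grasp; the last joint's range is limited). The gripper opens to 94 mm and grips with 3 to 60 N. Pads are 16 mm wide; open, the fingers measure 119 mm over their backs; the gripper's body (75 mm by 177 mm) begins 78 mm behind the grasp point.
Start: joints at [-85.319, 14.043, 89.255, -0, 76.702, -9.975], TCP at [164.467, -628.86, 216.455] pointing down, gripper open.
Joint ranges: [-179.41, 179.41], [-58.25, 129.5], [7.25, 145.43], [-54.29, 234.29], [11.92, 165.04], [-157.13, 157.13]. Speed limits (degrees/s): [147.25, 147.25, 180, 180, 180, 180].

INTERFACE

Orientations are given as a 3x3 rotation matrix whose columns are the frame's x, y, z axes.
In Python, from workcell import manip, grab_frame, camera_model gives the robot as it stands.
- The arm moves only by the shell command python3 -m inch 'ROWS' [FORCE]. ROWS is JSON, one flat list of numbers, 5 for each row, row after row: the finger opening in cm, from 0 to 9.4, then the shift along the tool's x, y, z in cm, then the turn about the tool's z in rad. In form: [hand, dx, dy, dz, roll, hand, dx, dy, dz, roll, ...]. A call has 1 to 10 rows; each row is the pose to reach, as a shift and turn from the pose commanded when the call began, along the tool's axes at that moment; what a row does not reach only later rows make up. A row lasts 1/12 s, in which the tool goes at most 41.7 mm and 7.16 degrees, less where a joint would pass 70% of its speed; a pose out of reach is approached as far as the arm can. A call with a gripper value outside its range is refused whole. The fingers move at their own pace and stop on an object; FORCE is the grip in N (left out, the last holds). Time passes only in rows, so rows that repeat a pose let the fingers close. It gives the time, the measured TCP pose, the force and the opening at its end, in the units of the state.
- manip.observe(): the state, without advancing time (a new reading comes with each control period).
- grab_frame(name): name is "side" or "top" or "wrist"; returns (picture, depth): 384x512x3 uint8, red, green, blue; 384x512 float32, mm along the optical axis (not along the pixel's ray), 0 where there is no reading.
- camera_model(name): a dict with "camera_matrix" (3x3 intrinsics, pixels), "rvec" (rotation vector, rad) and "tvec" (3), from world to camera coordinates, as OpenCV has them; the wrist camera has in their place "T_tool_cam" (4x4, takes a point from camera to tool coordinates, whose origin is the TCP and whose axes are the flange's). Camera axes: x right, y down, z forward; pixel columns grow to the right and rows downward; lengths in mm; the calibration is good to about 2 mm. A picture is of the moment at which its call begins: read the wrist's pose just before it. camera_model takes no time and is no camera call.
- manip.sign_off(): hands the job in, once; it reports no verdict.
The state is a dict: "t": time; "q": joint angles; "joint_velocities": joint speeds; "effort": joint torques, N m; "ee_pos": TCP position; "eef_rot": TCP orientation; "contact_force": force on the tool from outside, world axes, zero at the start; "ft_torque": the same for the moment, N m; "grip_width": finger opening in mm.
Only numpy, scipy, OpenCV 4.12 (cv2) and the standard library are available. Lean on these libraries where they do the work, as an engineer would, in place of code of your own. Each camera call takes 0.05 s, during which the arm holds its last target.

## Working session

There is one attempt and no reset: what is moved stays moved. The work goes in short steps, Python scripts to look and compute and a shell command to move; the robot and the scene stay as the last step left them, time stands still between calls to the robot, and variables do not carry over. Pictures are saved under pics/ and viewed, and the job is handed in when it is done.

```bash
ls -la; mkdir -p pics
python3 - <<'E'
from workcell import manip, grab_frame, camera_model
import cv2,numpy as np
s=manip.observe(); print(s)
for n in ("side","top","wrist"):
    p,d=grab_frame(n); cv2.imwrite(f"pics/a_{n}.png",p[:,:,::-1]); np.save(f"pics/a_{n}_d.npy",d); np.save(f"pics/a_{n}_p.npy",p)
    print(n,camera_model(n))
print([x for x in dir(manip) if x[0]!='_'])
E
```

```text
total 12
drwxr-xr-x  3 agent agent 4096 Dec  7 16:07 .
drwxr-xr-x 23 root  root  4096 Dec  7 16:07 ..
drwxr-xr-x  2 agent agent 4096 Dec  7 16:07 pics
{'t': 0.0, 'q': array([-8.53188675e+01,  1.40839341e+01,  8.93243090e+01,  1.34499739e-03,
        7.67012398e+01, -9.97397665e+00]), 'joint_velocities': array([-0.03093047,  0.02840304, -0.00485191,  0.00129866,  0.17166222,
       -0.04385873]), 'effort': array([ 5.31717501e-05, -4.15837920e+01, -3.14597225e+01,  6.84287748e-02,
        3.32248269e-02, -1.36308081e-04]), 'ee_pos': array([ 164.42736516, -628.26302153,  215.35305778]), 'eef_rot': array([[ 9.67467669e-01,  2.52994649e-01, -1.33175001e-04],
       [ 2.52994437e-01, -9.67465855e-01,  1.90632656e-03],
       [ 3.53448152e-04, -1.87800184e-03, -9.99998174e-01]]), 'contact_force': array([0.53273142, 0.11260984, 0.57043908]), 'ft_torque': array([-0.01658869,  0.00655234, -0.024754  ]), 'grip_width': 93.82408223550725}
side {'camera_matrix': array([[354.69593447,   0.        , 256.98679404],
       [  0.        , 354.69593447, 190.95493032],
       [  0.        ,   0.        ,
[... 306 characters left out ...]
  ]]), 'rvec': array([ 2.18308877, -2.14228382,  0.13175961]), 'tvec': array([ -74.46090689,  496.39916569, 1480.14274704])}
wrist {'camera_matrix': array([[327.2605913 ,   0.        , 252.33700981],
       [  0.        , 327.2605913 , 195.67858845],
       [  0.        ,   0.        ,   1.        ]]), 'T_tool_cam': array([[-9.04662011e-04, -9.69376591e-01, -2.45577291e-01,
         7.16360381e+01],
       [ 9.99998822e-01, -1.18146115e-03,  9.79813063e-04,
        -5.33596331e-01],
       [-1.23994788e-03, -2.45576115e-01,  9.69376518e-01,
        -1.67696064e+02],
       [ 0.00000000e+00,  0.00000000e+00,  0.00000000e+00,
         1.00000000e+00]])}
['PlanningError', 'observe', 'sign_off']
```

```bash
python3 -m inch 2>&1 | head -20
```

```text
invalid input
```

View pics/a_top.png

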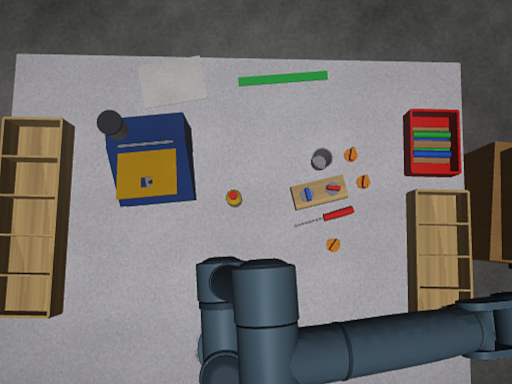

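View pics/a_side.png

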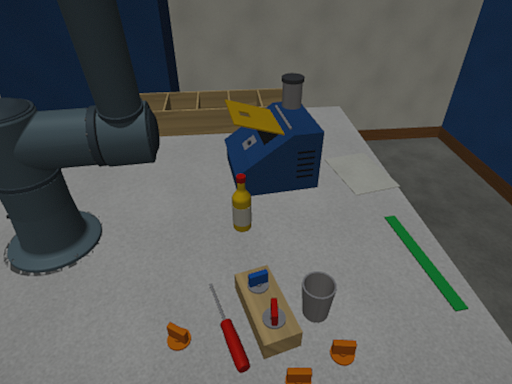

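View pics/a_wrist.png

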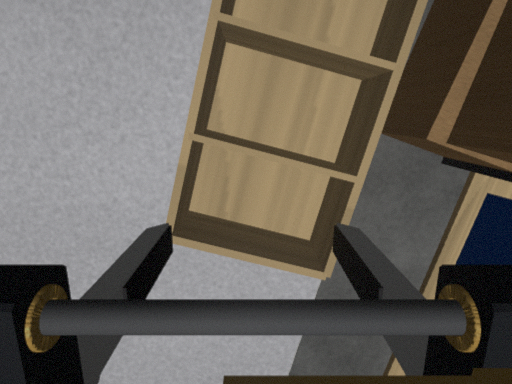

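```bash
cat > h.py <<'E'
import numpy as np, cv2
from workcell import manip, grab_frame, camera_model
def cam(n,s=None):
    c=camera_model(n)
    if n=='wrist':
        T=np.eye(4);T[:3,:3]=s['eef_rot'];T[:3,3]=s['ee_pos'];return c['camera_matrix'],T@c['T_tool_cam']
    R=cv2.Rodrigues(c['rvec'])[0];T=np.eye(4);T[:3,:3]=R.T;T[:3,3]=-R.T@c['tvec'];return c['camera_matrix'],T
def pts(K,T,u,v,z):
    p=np.stack([(u-K[0,2])/K[0,0]*z,(v-K[1,2])/K[1,1]*z,z],-1);return p@T[:3,:3].T+T[:3,3]
def cloud(K,T,d):
    v,u=np.mgrid[:d.shape[0],:d.shape[1]];P=pts(K,T,u,v,d.astype(float));P[d==0]=np.nan;return P
def plane_pt(K,T,u,v,h):
    a=pts(K,T,np.array(u,float),np.array(v,float),np.ones(np.shape(u)));o=T[:3,3];dd=a-o
    return o+dd*((h-o[2])/dd[...,2])[...,None]
def hsv(p): return cv2.cvtColor(p,cv2.COLOR_RGB2HSV)
def snap(n,name,crop=None,k=1):
    s=manip.observe();p,d=grab_frame(n);np.save(f'pics/{name}_p.npy',p);np.save(f'pics/{name}_d.npy',d)
    q=p if crop is None else p[crop[1]:crop[3],crop[0]:crop[2]]
    if k!=1:q=cv2.resize(q,None,fx=k,fy=k,interpolation=cv2.INTER_CUBIC)
    cv2.imwrite(f'pics/{name}.png',q[:,:,::-1]);return s,p,d
E
python3 - <<'E'
from h import *
np.set_printoptions(precision=1,suppress=True)
for n in('top','side'):
    p=np.load(f'pics/a_{n}_p.npy');d=np.load(f'pics/a_{n}_d.npy');K,T=cam(n);P=cloud(K,T,d);H=hsv(p)
    masks={'yellow':(H[...,0]>20)&(H[...,0]<28)&(H[...,1]>180),'blue':(H[...,0]>105)&(H[...,0]<125)&(H[...,1]>150),'red':((H[...,0]<4)|(H[...,0]>176))&(H[...,1]>180),'orange':(H[...,0]>8)&(H[...,0]<17)&(H[...,1]>200)}
    for k,m in masks.items():
        nn,l,st,c=cv2.connectedComponentsWithStats(m.astype(np.uint8))
        for i in range(1,nn):
            if st[i,4]<12: continue
            Q=P[l==i];Q=Q[~np.isnan(Q).any(1)]
            if len(Q)<5: continue
            print(n,k,c[i],st[i,4],'med',np.median(Q,0),'min',np.percentile(Q,2,axis=0),'max',np.percentile(Q,98,axis=0))
E
```

```text
top yellow [146.1 173.3] 2526 med [521.2 248.1 198.3] min [452.3 165.8 175.7] max [588.6 328.  221.5]
top yellow [234.1 199.1] 94 med [456.7  -4.6 108.3] min [445.1 -19.2  98.5] max [482.1  20.3 121.7]
top blue [155.6 151.3] 3244 med [609.  221.6 183.4] min [445.4 135.5  75.3] max [691.7 362.  192.4]
top blue [431.1 138.9] 74 med [ 675.  -632.    32.9] min [ 671.5 -689.    24.4] max [ 678.3 -576.1   39.7]
top blue [432.2 153.5] 224 med [ 624.2 -630.7   42.6] min [ 616.2 -687.8   35.5] max [ 634.8 -572.5   49.7]
top blue [143.1 182.3] 26 med [503.4 274.2 116.6] min [494.1 268.7 106.3] max [514.8 278.4 127.8]
top blue [307.7 193.7] 50 med [ 482.5 -227.9   81. ] min [ 466.5 -234.8   61. ] max [ 500.8 -219.5   86.8]
top red [433.  144.1] 1356 med [ 647.6 -639.6   21.1] min [ 554.9 -705.9   -0.2] max [ 760.7 -551.4   75.5]
top red [404.  156.5] 14 med [ 620.5 -551.5    6.1] min [ 600.3 -554.6   -2.2] max [ 642.8 -550.    11.4]
top red [333.2 187.5] 44 med [ 504.3 -305.5   81.5] min [ 498.7 -324.2   71. ] max [ 508.8 -289.4   87.6]
top red [232.5 195. ] 40 med [466.1   1.3 160.6] min [457.
[... 1598 characters left out ...]
min [ 465.6 -239.5   53.8] max [ 502.4 -224.8   82.4]
side red [240.3 178.1] 72 med [465.7  -6.6 157.9] min [456.  -11.2 145.8] max [474.8   6.4 161.7]
side red [273.9 311.4] 158 med [ 503.6 -320.    80.5] min [ 498.3 -329.    56.9] max [ 509.6 -294.2   82.8]
side red [234.7 345.8] 652 med [ 430.  -344.9   23.9] min [ 409.9 -382.1   11.2] max [ 449.5 -291.1   27.3]
side orange [177.6 337. ] 459 med [ 328.3 -323.6   31.3] min [ 310.6 -336.2   19.5] max [ 347.2 -306.7   54.4]
side orange [343.  351.3] 521 med [ 616.8 -379.    33.3] min [ 598.9 -393.1   19.4] max [ 636.2 -369.3   54.5]
side orange [298.4 375.6] 390 med [ 530.6 -417.3   45.9] min [ 511.4 -420.3   20.9] max [ 549.7 -409.1   54.7]
```

Run:
```python
import cv2
a=cv2.imread('pics/a_top.png')[165:215,280:360];b=cv2.imread('pics/a_side.png')[255:360,225:345]
cv2.imwrite('pics/c1.png',cv2.resize(a,None,fx=8,fy=8,interpolation=2));cv2.imwrite('pics/c2.png',cv2.resize(b,None,fx=5,fy=5,interpolation=2))
c=cv2.imread('pics/a_top.png')[95:215,90:205];cv2.imwrite('pics/c3.png',cv2.resize(c,None,fx=5,fy=5,interpolation=2))
```

```text
(no output)
```

View pics/c1.png

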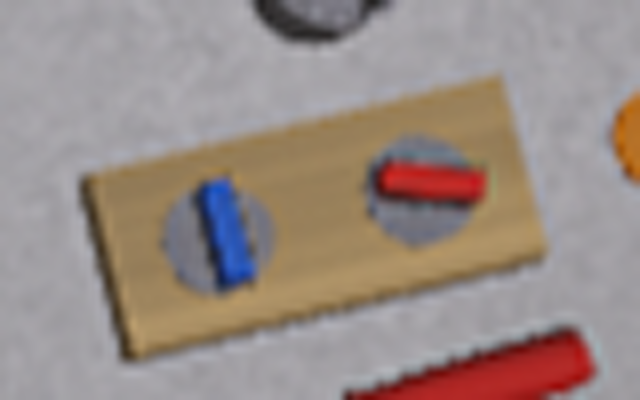

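View pics/c2.png

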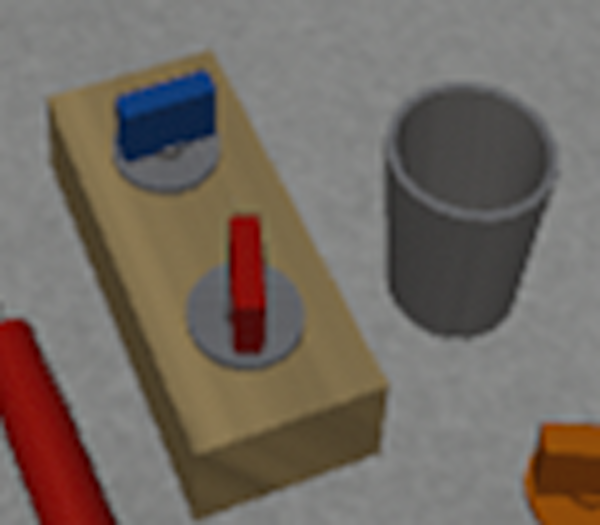

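View pics/c3.png

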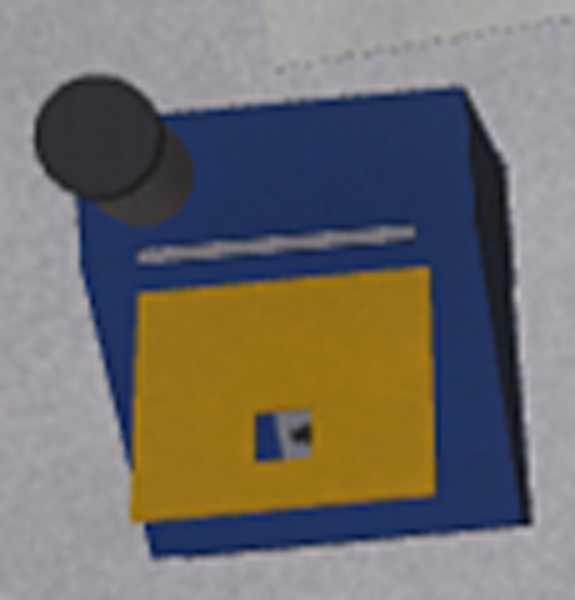

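Run:
```python
from h import *
np.set_printoptions(precision=2,suppress=True)
A={}
for n in('top','side'):
    p=np.load(f'pics/a_{n}_p.npy');d=np.load(f'pics/a_{n}_d.npy');K,T=cam(n);P=cloud(K,T,d);H=hsv(p)
    # hatch
    m=((H[...,0]>20)&(H[...,0]<28)&(H[...,1]>180)).astype(np.uint8)
    nn,l,st,c=cv2.connectedComponentsWithStats(m);i=1+np.argmax(st[1:,4])
    er=cv2.erode((l==i).astype(np.uint8),np.ones((3,3)));Q=P[er>0];Q=Q[~np.isnan(Q).any(1)]
    c0=Q.mean(0);nrm=np.linalg.svd(Q-c0)[2][2];nrm*=np.sign(nrm[2]);A[n]=Q
    hinge=np.cross([0,0,1],nrm);hinge/=np.linalg.norm(hinge)
    tilt=np.degrees(np.arccos(nrm[2]))
    print(n,'hatch normal',nrm,'tilt',tilt,'open rad',np.radians(35+tilt),'hinge dir',hinge,'yaw',np.degrees(np.arctan2(-hinge[0],hinge[1])),'rms',np.std((Q-c0)@nrm))
    up=np.cross(hinge,nrm)
    Qf=P[l==i];Qf=Qf[~np.isnan(Qf).any(1)];Qf=Qf[abs((Qf-c0)@nrm)<4]
    a=(Qf-c0)@hinge;b=(Qf-c0)@up
    (cx,cy),(w,h),ang=cv2.minAreaRect(np.stack([a,b],1).astype(np.float32));print(' rect',cx,cy,w,h,ang,'center',c0+hinge*cx+up*cy)
    # blue box faces
    mb=(H[...,0]>105)&(H[...,0]<125)&(H[...,1]>130)
    B=P.copy();B[~mb]=np.nan
    top=(abs(B[...,2]-187)<6)&(B[...,0]>560);Tq=B[top];
    r=cv2.minAreaRect(Tq[:,:2].astype(np.float32));print(' boxtop',r,'z',np.median(Tq[:,2]))
    sd=(B[...,2]>15)&(B[...,2]<90)&(B[...,0]>440)&(B[...,0]<720)&(B[...,1]>100)&(B[...,1]<200)
    S=B[sd]
    if len(S)>100:
        f=np.linalg.svd(S-S.mean(0))[2][2];print(' boxside normal',f,S.mean(0))
    # rack
    mr=(H[...,0]>8)&(H[...,0]<25)&(H[...,1]>60)&(H[...,1]<180)&(abs(P[...,2]-45)<5)&(P[...,0]>400)&(P[...,0]<600)&(P[...,1]<-150)&(P[...,1]>-400)
    R=P[mr];print(' rack',len(R),cv2.minAreaRect(R[:,:2].astype(np.float32)),np.median(R[:,2]))
    for nm,mm in(('red',((H[...,0]<4)|(H[...,0]>176))&(H[...,1]>150)),('blu',(H[...,0]>105)&(H[...,0]<125)&(H[...,1]>130))):
        Q=P[mm&(P[...,2]>74)&(P[...,2]<95)&(P[...,0]>440)&(P[...,0]<560)&(P[...,1]<-150)&(P[...,1]>-400)]
        print(' ',nm,len(Q),cv2.minAreaRect(Q[:,:2].astype(np.float32)),Q.mean(0))
```

```text
top hatch normal [0.31 0.04 0.95] tilt 18.058852345769818 open rad 0.9260516707632002 hinge dir [-0.12  0.99  0.  ] yaw 6.752912711588664 rms 2.4000544565807944
 rect 0.0341796875 -0.067108154296875 169.08770751953125 146.25338745117188 0.1861274689435959 center [520.7  247.12 198.74]
 boxtop ((641.0621948242188, 259.23150634765625), (99.84827423095703, 228.43502807617188), 6.0865068435668945) z 187.26849735817177
 boxside normal [-0.55 -0.06  0.84] [466.91 160.55  81.44]
 rack 816 ((494.1944885253906, -268.41497802734375), (74.41378021240234, 170.09104919433594), 14.67763614654541) 45.141414940129266
  red 44 ((503.8389892578125, -307.1036071777344), (10.580857276916504, 34.713768005371094), 1.6222645044326782) [ 503.87 -306.36   82.02]
  blu 46 ((483.1365966796875, -228.0307159423828), (36.72638702392578, 11.32880687713623), 18.4945011138916) [ 483.44 -227.91   81.46]
side hatch normal [0.31 0.03 0.95] tilt 18.011746534579764 open rad 0.925229519261111 hinge dir [-0.11  0.99  0.  ] yaw 6.424446922219277 rms 0.6398544167771881
 rect 14.564193725585938 1.1397552490234375 145.01205444335938 175.38339233398438 89.7113265991211 center [518.39 247.31 199.51]
 boxtop ((1418.62158203125, 936.6425170898438), (2261.330078125, 233.9906463623047), 41.284698486328125) z 187.55343581618354
 boxside normal [ 0.03 -0.99  0.14] [579.89 142.94  55.  ]
 rack 2022 ((504.03961181640625, -291.4361877441406), (103.72859191894531, 226.76025390625), 25.675769805908203) 45.38298806136049
  red 122 ((504.4681701660156, -310.9912109375), (37.02545928955078, 10.795003890991211), 82.48727416992188) [ 503.75 -313.01   80.69]
  blu 114 ((483.0854187011719, -230.9327850341797), (38.83643341064453, 11.631574630737305), 17.353740692138672) [ 483.72 -231.73   79.59]
```

```bash
cat >> h.py <<'E'
def go(x,y,z,yaw_axis=None):
    "print shift in cm and roll; target TCP world; yaw_axis: angle deg of jaw axis (mod 180)"
    s=manip.observe();R=s['eef_rot'];d=R.T@(np.array([x,y,z])-s['ee_pos'])/10
    out='t %.2f shift cm %s'%(s['t'],np.round(d,2))
    if yaw_axis is not None:
        cur=np.degrees(np.arctan2(R[1,1],R[0,1]));dy=(yaw_axis-cur+90)%180-90
        out+=' roll %.3f'%np.radians(-dy)
    print(out,'ee',np.round(s['ee_pos'],1),'q',np.round(s['q'],0),'F',np.round(s['contact_force'],1),'grip',round(float(s['grip_width']),1))
E
python3 -c "
from h import *
go(490,-309,230,92)
go(500,-309,230,96.4)"
```

```text
t 0.15 shift cm [ 39.58 -22.67  -1.4 ] roll 0.221 ee [ 164.4 -628.4  215.6] q [-85.  14.  89.  -0.  77. -10.] F [-0.1  0.6  0.3] grip 93.9
t 0.15 shift cm [ 40.55 -22.41  -1.4 ] roll 0.144 ee [ 164.4 -628.4  215.6] q [-85.  14.  89.  -0.  77. -10.] F [-0.1  0.6  0.3] grip 93.9
```

```bash
python3 -m inch '[9.4,10,-5.6,-1.4,0.05, 9.4,20,-11.3,-1.4,0.1, 9.4,30,-17,-1.4,0.144, 9.4,39.5,-22.5,-1.4,0.144, 9.4,39.5,-22.5,-1.4,0.144, 9.4,39.5,-22.5,-1.4,0.144, 9.4,39.5,-22.5,-1.4,0.144, 9.4,39.5,-22.5,-1.4,0.144, 9.4,39.5,-22.5,-1.4,0.144, 9.4,39.5,-22.5,-1.4,0.144]'; python3 -c "
from h import *
go(490,-309,230,96.4)"
```

```text
t: 0.98
ee_pos: [463.3, -336.2, 229.7]
eef_rot: [[0.994, 0.111, -0.0], [0.111, -0.994, 0.0], [-0.0, -0.0, -1.0]]
contact_force: [0.6, -1.3, -0.1]
grip_width: 94.1
t 0.98 shift cm [ 2.95 -2.41 -0.03] roll -0.000 ee [ 463.3 -336.2  229.7] q [-47.   3. 100.   0.  77.  36.] F [ 0.6 -1.3 -0.1] grip 94.1
```

Run:
```python
from h import *
np.set_printoptions(precision=2,suppress=True)
s,p,d=snap('wrist','b1',k=1.5)
K,T=cam('wrist',s);P=cloud(K,T,d);H=hsv(p)
for nm,mm in(('red',((H[...,0]<5)|(H[...,0]>175))&(H[...,1]>150)),('blu',(H[...,0]>105)&(H[...,0]<125)&(H[...,1]>130))):
    m=mm&(P[...,2]>76)&(P[...,2]<92)
    v,u=np.nonzero(m);Q=P[m]
    print(nm,len(Q),'px',u.mean(),v.mean(),cv2.minAreaRect(Q[:,:2].astype(np.float32)),np.median(Q,0))
# flange: gray at z ~49
m=(H[...,1]<60)&(abs(P[...,2]-49)<2.5)&(P[...,0]>440)&(P[...,0]<560)
n,l,st,c=cv2.connectedComponentsWithStats(cv2.morphologyEx(m.astype(np.uint8),cv2.MORPH_CLOSE,np.ones((5,5))))
for i in range(1,n):
    if st[i,4]>60:
        Q=P[(l==i)&m];print('flange',c[i],st[i,4],cv2.minEnclosingCircle(Q[:,:2].astype(np.float32)))
```

```text
red 493 px 228.32048681541582 140.9655172413793 ((505.73699951171875, -308.0831604003906), (38.75233459472656, 11.835403442382812), 85.07019805908203) [ 505.84 -308.1    80.29]
blu 509 px 145.29076620825148 153.3909626719057 ((484.6064453125, -228.56895446777344), (38.85792922973633, 12.287216186523438), 15.706997871398926) [ 485.01 -229.23   80.07]
flange [233.35 127.33] 484 ((506.738525390625, -308.59844970703125), 21.750843048095703)
flange [164.48 147.72] 516 ((484.6192626953125, -228.91293334960938), 21.77309226989746)
flange [136.4  153.31] 75 ((479.68011474609375, -211.72476196289062), 12.909061431884766)
flange [228.09 152.48] 302 ((495.09442138671875, -306.981689453125), 18.906295776367188)
```

View pics/b1.png

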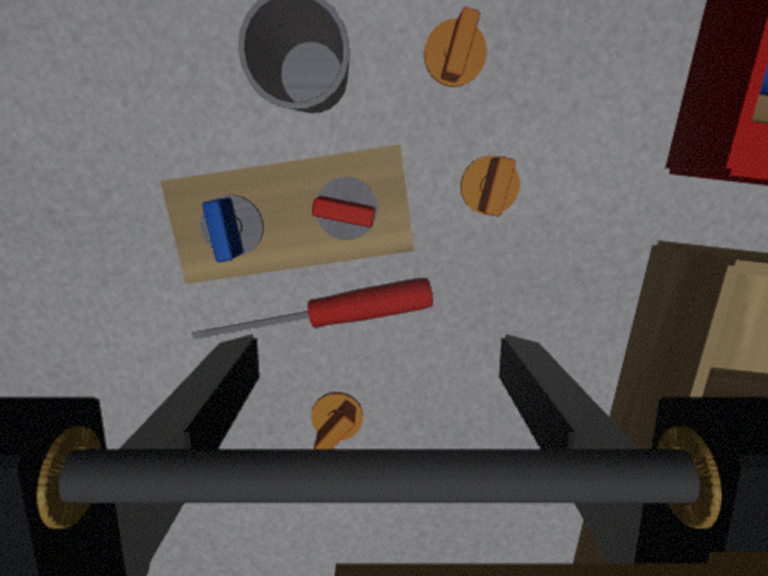

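Run:
```python
from h import *
go(471,211,255,96.4)
xb=np.array([np.cos(np.radians(6.4)),np.sin(np.radians(6.4)),0]);yb=np.array([-xb[1],xb[0],0])
H=np.array([588,254.6,172.6])-30*yb
for th in (53,40,30,20,10,5,0,-2):
    a=np.radians(th-35);t=H+128*(-np.cos(a)*xb+np.sin(a)*np.array([0,0,1]))+4*(np.sin(a)*xb+np.cos(a)*np.array([0,0,1]))
    print(th,np.round(t+[0,0,11],1), 'rel tool cm',np.round(((t-H)@xb)/10,2))
p=np.load('pics/a_top_p.npy');d=np.load('pics/a_top_d.npy');K,T=cam('top');P=cloud(K,T,d)
Q=P[140:180,305:340].reshape(-1,3);Q=Q[(Q[:,2]>78)&(Q[:,2]<95)];print('cup',cv2.minEnclosingCircle(Q[:,:2].astype(np.float32)))
```

```text
t 1.03 shift cm [  6.73 -53.82  -2.35] roll 0.006 ee [ 467.5 -331.3  229.8] q [-47.   3. 100.   0.  77.  36.] F [1.6 4.1 0.9] grip 94.1
53 [471.6 211.4 227. ] rel tool cm -12.05
40 [465.  210.6 198.7] rel tool cm -12.72
30 [464.3 210.5 176.4] rel tool cm -12.79
20 [467.4 210.9 154.3] rel tool cm -12.47
10 [474.4 211.7 133.1] rel tool cm -11.77
5 [479.2 212.2 123.1] rel tool cm -11.29
0 [484.9 212.8 113.5] rel tool cm -10.71
-2 [487.4 213.1 109.8] rel tool cm -10.46
cup ((595.2386474609375, -271.0512390136719), 32.92718505859375)
```

```bash
python3 -m inch '[9.4,1,-4,-1.5,0, 6,3,-8,-2.4,0, 4,4,-12,-2.4,0, 2,5,-16,-2.4,0, 0,6,-20,-2.4,0, 0,6.7,-24,-2.4,0, 0,6.7,-28,-2.4,0, 0,6.7,-32,-2.4,0, 0,6.7,-36,-2.4,0, 0,6.7,-40,-2.4,0]' 20
python3 -m inch '[0,0,-4,0,0, 0,0,-8,0,0, 0,0,-11,0,0, 0,0,-13.2,0,0, 0,0,-13.8,0,0, 0,0,-13.8,0,0]'; python3 -c "
from h import *
go(471,211,240,96.4)"
```

```text
t: 1.87
ee_pos: [483.5, 68.6, 253.6]
eef_rot: [[0.994, 0.112, -0.0], [0.112, -0.994, 0.0], [-0.0, -0.0, -1.0]]
contact_force: [0.7, -0.6, 0.0]
grip_width: 37.5
t: 2.37
ee_pos: [468.5, 204.8, 253.5]
eef_rot: [[0.993, 0.114, -0.001], [0.114, -0.993, -0.0], [-0.001, 0.0, -1.0]]
contact_force: [0.2, 0.6, 0.5]
grip_width: 0.6
t 2.37 shift cm [ 0.32 -0.58  1.35] roll 0.003 ee [468.5 204.8 253.5] q [ 11.  -7. 107.  -0.  80.  94.] F [0.2 0.6 0.5] grip 0.6
```

```bash
python3 -m inch '[0,0.3,0,2.3,0, 0,0.1,0,3.4,0, 0,-0.1,0,4.5,0, 0,-0.3,0,5.5,0, 0,-0.3,0,6.6,0, 0,-0.4,0,7.7,0, 0,-0.3,0,8.8,0, 0,-0.1,0,9.8,0, 0,0,0,10.5,0, 0,0.2,0,11.2,0]'; python3 -c "
from h import *
go(485,211,113.5,96.4)"
```

```text
t: 3.2
ee_pos: [470.9, 204.3, 141.0]
eef_rot: [[0.994, 0.112, -0.0], [0.112, -0.994, -0.0], [-0.0, -0.0, -1.0]]
contact_force: [0.7, -0.8, 2.9]
grip_width: 0.3
t 3.20 shift cm [ 1.48 -0.51  2.74] roll 0.000 ee [470.9 204.3 141. ] q [ 11.   0. 113.   0.  67.  94.] F [ 0.7 -0.8  2.9] grip 0.3
```

```bash
python3 -m inch '[0,0.4,0,0.6,0, 0,0.7,0,1.2,0, 0,1.0,0,1.8,0, 0,1.2,0,2.2,0, 0,1.35,0,2.5,0, 0,1.4,0,2.7,0, 0,1.4,0,2.7,0]'; python3 -c "
from h import *
go(485,211,113.5,96.4)"
```

```text
t: 3.78
ee_pos: [484.1, 205.9, 116.8]
eef_rot: [[0.994, 0.112, -0.004], [0.112, -0.994, -0.001], [-0.004, 0.0, -1.0]]
contact_force: [-11.9, -2.8, 18.5]
grip_width: 0.3
t 3.78 shift cm [ 0.15 -0.5   0.33] roll 0.001 ee [484.1 205.9 116.8] q [ 11.   4. 111.  -0.  65.  94.] F [-11.9  -2.8  18.5] grip 0.3
```

```bash
python3 -m inch '[0,-0.5,0,-1,0, 0,-1.5,-1,-4,0, 0,-3.5,-2,-7.5,0, 0,-5.5,-3,-10,0, 0,-5.5,-3.5,-11,0, 0,-5.5,-3.5,-11,0, 0,-5.5,-3.5,-11,0]'
python3 - <<'E'
from h import *
s,p,d=snap('wrist','d1',k=1.5);snap('side','d2',crop=(180,50,380,220),k=3.5)
go(485,211,113,96.4)
E
```

```text
t: 4.37
ee_pos: [426.8, 234.6, 224.4]
eef_rot: [[0.994, 0.112, 0.001], [0.112, -0.994, 0.0], [0.001, 0.0, -1.0]]
contact_force: [-0.3, -0.5, -0.5]
grip_width: 0.7
t 4.47 shift cm [ 5.64  2.93 10.95] roll -0.001 ee [426.  233.9 222.7] q [ 15.  -9. 112.  -0.  77.  99.] F [-0.1  1.5 -0.5] grip 0.5
```

View pics/d1.png

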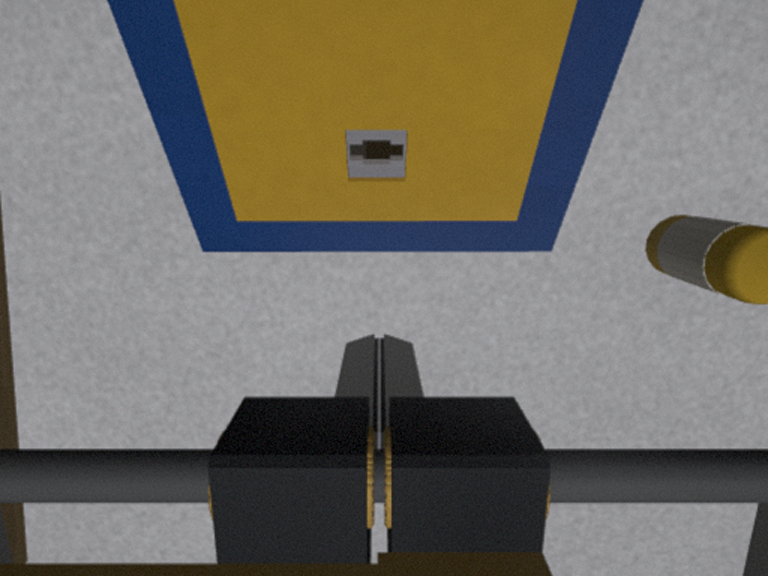

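View pics/d2.png

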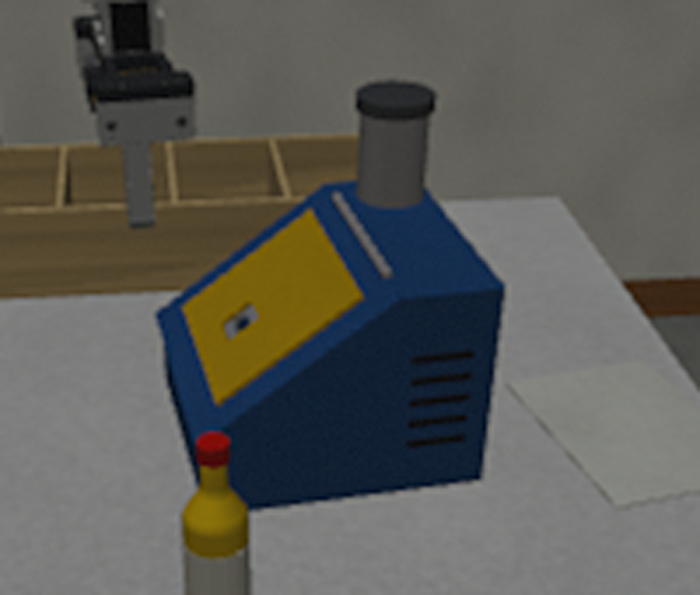

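Run:
```python
from h import *
np.set_printoptions(precision=2,suppress=True)
p=np.load('pics/d1_p.npy');d=np.load('pics/d1_d.npy')
s={'ee_pos':np.array([426.8,234.6,224.4]),'eef_rot':manip.observe()['eef_rot']}
K,T=cam('wrist',s);P=cloud(K,T,d);H=hsv(p)
m=(H[...,0]>18)&(H[...,0]<32)&(H[...,1]>130)&(P[...,2]>70)&(P[...,0]<640)
m=m&(np.indices(m.shape)[1]<400)
Q=P[m];c=Q.mean(0);n=np.linalg.svd(Q-c)[2][2];n*=np.sign(n[2]);print('hatch n',n,'tilt',np.degrees(np.arccos(n[2])),'yaw',np.degrees(np.arctan2(-n[1],-n[0])),c,len(Q))
# cast onto face plane (hatch outer minus 4mm) ; slot dark pixels
def cast(u,v,off):
    a=pts(K,T,u.astype(float),v.astype(float),np.ones(len(u)));o=T[:3,3];dd=a-o
    return o+dd*(((c+n*off-o)@n)/(dd@n))[:,None]
sub=np.zeros(m.shape,bool);sub[84:122,225:280]=1
gray=(H[...,1]<90)&sub
dark=(H[...,2]<75)&sub
y=np.cross([0,0,1],n);y=-y if False else y;y/=np.linalg.norm(y);x=np.cross(y,n)
S0=np.array([506.6,245.6,115.2])
for nm,mm,off in(('window',sub&~((H[...,0]>18)&(H[...,0]<32)&(H[...,1]>130)),0),('slot',dark,-4)):
    v,u=np.nonzero(mm);q=cast(u,v,off);w=np.stack([(q-S0)@x,(q-S0)@y],1)
    r=cv2.minAreaRect(w.astype(np.float32));ctr=S0+x*(r[0][0])+y*r[0][1];ctr=ctr+n*((c+n*off-ctr)@n)
    print(nm,len(u),r,'lo',w.min(0),'hi',w.max(0),'ctr',ctr)
```

```text
Traceback (most recent call last):
numpy._core._exceptions._ArrayMemoryError: Unable to allocate 9.03 GiB for an array with shape (34806, 34806) and data type float64
```

```bash
cat > m.py <<'E'
from h import *
np.set_printoptions(precision=2,suppress=True)
p=np.load('pics/d1_p.npy');d=np.load('pics/d1_d.npy')
s={'ee_pos':np.array([426.8,234.6,224.4]),'eef_rot':manip.observe()['eef_rot']}
K,T=cam('wrist',s);P=cloud(K,T,d);H=hsv(p)
m=(H[...,0]>18)&(H[...,0]<32)&(H[...,1]>130)&(P[...,2]>70)&(P[...,0]<640)
m=m&(np.indices(m.shape)[1]<400)
Q=P[m];c=Q.mean(0);n=np.linalg.svd(Q-c,full_matrices=False)[2][2];n*=np.sign(n[2]);print('hatch n',n,'tilt',np.degrees(np.arccos(n[2])),'yaw',np.degrees(np.arctan2(-n[1],-n[0])),c,len(Q))
def cast(u,v,off):
    a=pts(K,T,u.astype(float),v.astype(float),np.ones(len(u)));o=T[:3,3];dd=a-o
    return o+dd*(((c+n*off-o)@n)/(dd@n))[:,None]
sub=np.zeros(m.shape,bool);sub[84:122,225:280]=1
dark=(H[...,2]<75)&sub
y=np.array([-n[1],n[0],0]);y*=np.sign(y[1]);y/=np.linalg.norm(y);x=np.cross(y,n)
S0=np.array([506.6,245.6,115.2])
for nm,mm,off in(('window',sub&~((H[...,0]>18)&(H[...,0]<32)&(H[...,1]>130)),0),('slot',dark,-4)):
    v,u=np.nonzero(mm);q=cast(u,v,off);w=np.stack([(q-S0)@x,(q-S0)@y],1)
    r=cv2.minAreaRect(w.astype(np.float32));ctr=S0+x*(r[0][0])+y*r[0][1];ctr=ctr+n*((c+n*off-ctr)@n)
    print(nm,len(u),r,'lo',w.min(0),'hi',w.max(0),'ctr',ctr)
E
python3 m.py
```

```text
hatch n [0.95 0.11 0.27] tilt 74.04224613984695 yaw -173.3095578742732 [520.49 247.32 149.36] 34806
window 1278 ((-86.75489807128906, 0.33513832092285156), (25.86142921447754, 68.03722381591797), 88.22274017333984) lo [-120.93  -13.55] hi [-52.36  12.3 ] ctr [504.69 245.71 204.89]
slot 347 ((-70.16411590576172, -0.4630708694458008), (21.4451904296875, 26.17575454711914), 88.37946319580078) lo [-83.37 -11.33] hi [-56.92  10.1 ] ctr [505.49 245.   187.84]
```

```bash
sed -i 's/^m=m&.*/vv,uu=np.indices(m.shape);m=m\&(uu<380)\&(uu>120)\&(vv<146)\&(vv>4);m=cv2.erode(m.astype(np.uint8),np.ones((5,5)))>0;a=np.nonzero(m);print(P[20,250],P[135,250],P[135,180],P[135,320],d[20,250],d[135,250])/' m.py; python3 m.py
```

```text
[556.52 250.86 153.88] [478.51 242.64 100.02] [471.71 303.86  99.52] [485.28 181.49 100.17] 215.96376 287.6236
hatch n [-0.57 -0.06  0.82] tilt 34.79888101571767 yaw 6.262826935579543 [525.82 247.   132.36] 25900
window 1278 ((0.47823238372802734, -0.3821449279785156), (29.609004974365234, 32.08855438232422), 0.07271194458007812) lo [-14.34 -16.44] hi [15.3  15.67] ctr [505.27 245.07 118.02]
slot 347 ((0.7500095367431641, -0.3798208236694336), (10.203027725219727, 28.622709274291992), 0.0683368593454361) lo [ -4.36 -14.69] hi [ 5.86 13.93] ctr [507.76 245.35 114.89]
```

```bash
python3 -c "
from h import *
go(505.8,-308.4,225,85.1)"
```

```text
t 4.47 shift cm [ 1.91 54.78 -0.2 ] roll 0.197 ee [426.  233.9 222.7] q [ 15.  -9. 112.  -0.  77.  99.] F [-0.1  1.5 -0.5] grip 0.5
```

```bash
python3 -m inch '[2,0.2,4,0,0, 4,0.4,8,0,0, 6,0.6,12,0,0, 7,0.8,16,0,0, 7,1,20,0,0.05, 7,1.2,24,0,0.1, 7,1.4,28,0,0.15, 7,1.6,32,0,0.197, 7,1.8,36,0,0.197, 7,1.9,40,0,0.197]' 20
python3 -c "
from h import *
go(505.8,-308.4,225,85.1)"
```

```text
t: 5.3
ee_pos: [489.0, -163.4, 222.5]
eef_rot: [[0.996, -0.087, -0.003], [-0.087, -0.996, 0.002], [-0.003, -0.002, -1.0]]
contact_force: [0.4, 0.1, 0.1]
grip_width: 63.7
t 5.30 shift cm [ 2.93 14.3  -0.28] roll -0.001 ee [ 489.  -163.4  222.5] q [-31.  -4. 108.   0.  76.  64.] F [0.4 0.1 0.1] grip 63.7
```

```bash
python3 -m inch '[7,1,4,0,0, 7,2,8,0,0, 7,2.9,12,2,0, 7,2.9,14,5,0, 7,2.9,14,8,0, 7,2.9,14,10,0, 7,2.9,14,10,0, 7,2.9,14,10,0]' 20
python3 - <<'E'
from h import *
np.set_printoptions(precision=2,suppress=True)
go(505.8,-308.4,65,85.1)
s,p,d=snap('wrist','e1',k=1.5)
K,T=cam('wrist',s);P=cloud(K,T,d);H=hsv(p)
m=((H[...,0]<5)|(H[...,0]>175))&(H[...,1]>150)&(P[...,2]>74)&(P[...,2]<92)
v,u=np.nonzero(m);Q=P[m];print(len(Q),u.mean(),v.mean(),cv2.minAreaRect(Q[:,:2].astype(np.float32)),np.median(Q,0))
E
```

```text
t: 5.97
ee_pos: [505.2, -302.4, 122.0]
eef_rot: [[0.996, -0.086, -0.004], [-0.086, -0.996, 0.004], [-0.004, -0.003, -1.0]]
contact_force: [0.2, -1.0, 0.6]
grip_width: 70.2
t 5.97 shift cm [0.13 0.61 5.69] roll -0.001 ee [ 505.2 -302.4  122. ] q [-42.  12. 102.  -0.  66.  53.] F [ 0.2 -1.   0.6] grip 70.2
1008 261.15277777777777 219.578373015873 ((505.91033935546875, -307.9685974121094), (38.750999450683594, 12.039653778076172), 85.87789916992188) [ 506.55 -307.75   80.2 ]
```

View pics/e1.png

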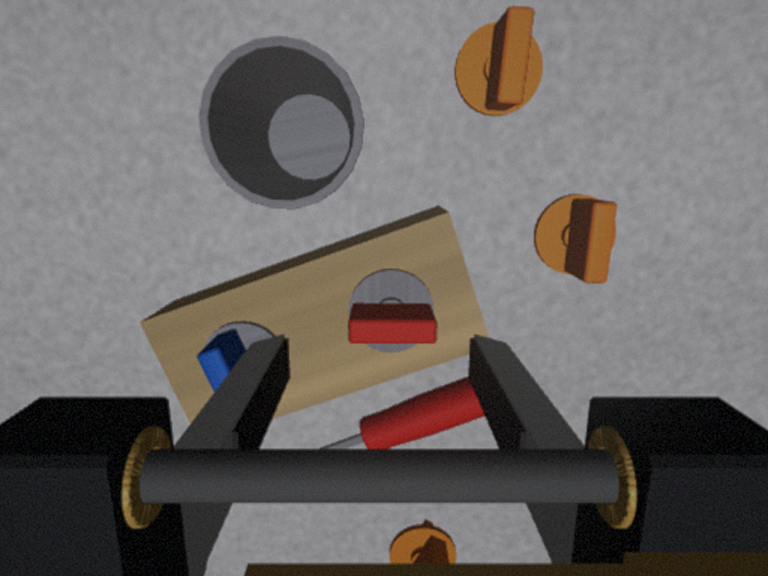

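```bash
python3 -m inch '[7,0.1,0.58,1,0, 7,0.1,0.58,2.5,0, 7,0.1,0.58,4,0, 7,0.1,0.58,5,0, 7,0.1,0.58,5.6,0, 7,0.1,0.58,5.7,0, 3.5,0.1,0.58,5.7,0, 3.5,0.1,0.58,5.7,0, 3.5,0.1,0.58,5.7,0, 3.5,0.1,0.58,5.7,0]' 12
python3 -m inch '[3.5,0,0,0,0, 3.5,0,0,0,0, 3.5,0,0,0,0]' 12
python3 -c "
from h import *
go(505.8,-308.4,65,85.1)"
```

```text
t: 6.85
ee_pos: [507.6, -309.1, 68.6]
eef_rot: [[0.996, -0.085, 0.001], [-0.085, -0.996, -0.001], [0.001, 0.001, -1.0]]
contact_force: [-0.4, 0.2, -0.3]
grip_width: 47.0
t: 7.1
ee_pos: [507.5, -308.9, 68.4]
eef_rot: [[0.996, -0.085, 0.001], [-0.085, -0.996, -0.001], [0.001, 0.0, -1.0]]
contact_force: [0.1, 1.1, 2.6]
grip_width: 40.2
t 7.10 shift cm [-0.17 -0.04  0.34] roll 0.000 ee [ 507.5 -308.9   68.4] q [-42.  17. 103.   0.  60.  53.] F [0.1 1.1 2.6] grip 40.2
```

```bash
python3 -c "
from h import *
go(543,-185.1,150,14.7+90)"; python3 -m inch '[3.5,0,0,-2,0, 3.5,0,0,-5,0, 3.5,0,0,-8.2,0, 3.5,0,0,-8.2,0]' 12;  python3 -c "
from h import *
s,p,d=snap('wrist','f1',k=1.5)
go(543,-185.1,150,14.7+90)"
```

```text
t 7.10 shift cm [  2.49 -12.64  -8.17] roll -0.342 ee [ 507.5 -308.9   68.4] q [-42.  17. 103.   0.  60.  53.] F [0.1 1.1 2.6] grip 40.2
t: 7.43
ee_pos: [510.2, -311.3, 156.7]
eef_rot: [[0.996, -0.085, 0.009], [-0.085, -0.996, -0.008], [0.009, 0.007, -1.0]]
contact_force: [0.5, -0.5, 0.4]
grip_width: 39.9
t 7.48 shift cm [  2.31 -12.78   0.33] roll -0.342 ee [ 509.1 -310.4  153.8] q [-42.  10. 100.  -0.  69.  53.] F [-0.1 -0.2 -2. ] grip 39.5
```

View pics/f1.png

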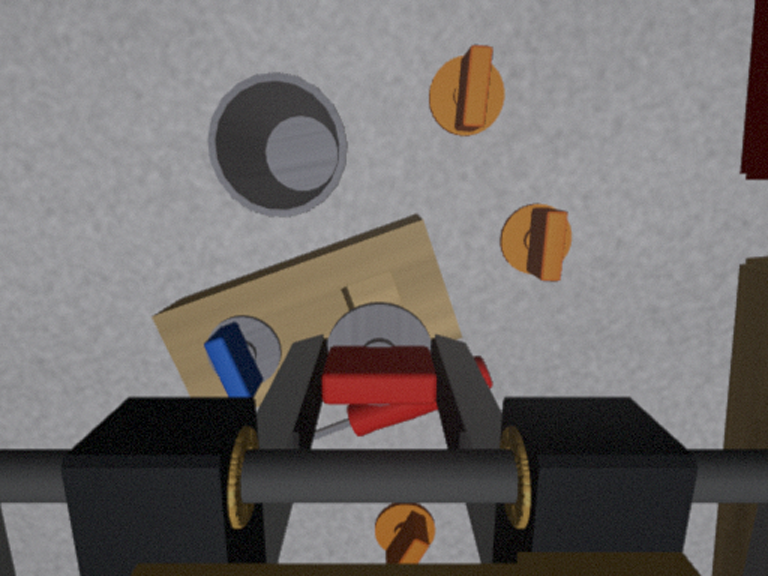

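```bash
python3 -m inch '[3.5,0.8,-3,0,-0.1, 3.5,1.5,-6,0,-0.2, 3.5,2,-9,0,-0.3, 3.5,2.3,-11.5,0,-0.342, 3.5,2.3,-12.8,0,-0.342, 3.5,2.3,-12.8,0,-0.342, 3.5,2.3,-12.8,0,-0.342, 3.5,2.3,-12.8,0,-0.342]' 12;  python3 -c "
from h import *
go(543,-185.1,60,14.7+90)"
```

```text
t: 8.15
ee_pos: [540.7, -184.2, 149.4]
eef_rot: [[0.968, 0.252, -0.001], [0.252, -0.968, -0.0], [-0.001, 0.0, -1.0]]
contact_force: [0.7, 0.2, -0.3]
grip_width: 39.9
t 8.15 shift cm [0.21 0.15 8.94] roll -0.001 ee [ 540.7 -184.2  149.4] q [-30.   8. 104.  -0.  68.  45.] F [ 0.7  0.2 -0.3] grip 39.9
```

```bash
python3 -m inch '[3.5,0.2,0.1,2,0, 3.5,0.3,0.1,4.5,0, 3.5,0.3,0.1,7,0, 3.5,0.3,0.1,8.5,0, 3.5,0.3,0.1,8.9,0, 3.5,0.3,0.1,8.9,0, 3.5,0.3,0.1,8.9,0]' 8;  python3 -c "
from h import *
s,p,d=snap('side','g1',crop=(200,200,380,360),k=4)
go(543,-185.1,60,14.7+90)"
```

```text
t: 8.73
ee_pos: [544.6, -184.5, 61.5]
eef_rot: [[0.968, 0.253, 0.001], [0.253, -0.968, -0.001], [0.001, 0.001, -1.0]]
contact_force: [-0.1, -0.2, -0.7]
grip_width: 40.0
t 8.78 shift cm [-0.21  0.    0.22] roll -0.001 ee [ 545.  -184.5   62.2] q [-30.  15. 106.  -0.  59.  45.] F [-0.  -0.1 -0.3] grip 40.2
```

View pics/g1.png

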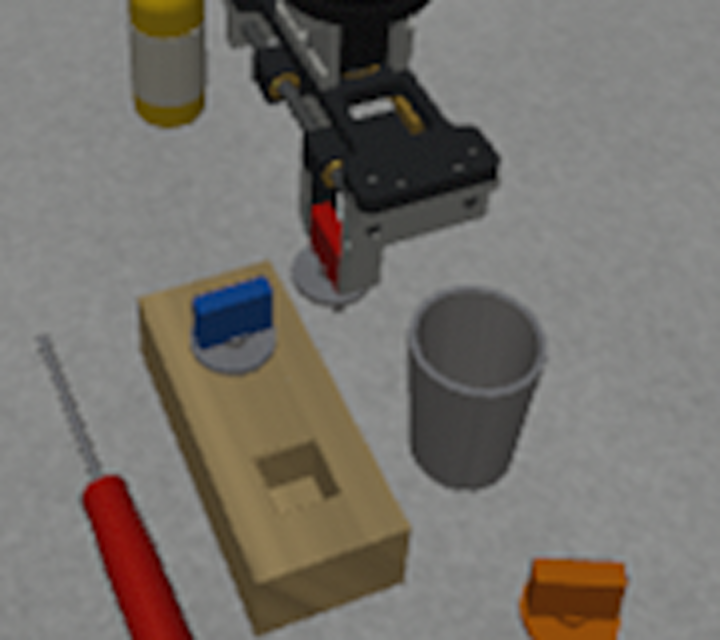

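```bash
python3 -m inch '[3.5,-0.3,0,0.2,0, 3.5,-0.6,0,0.2,0, 3.5,-0.9,0,0.2,0, 3.5,-1.2,0,0.2,0, 3.5,-1.5,0,0.2,0, 3.5,-1.8,0,0.2,0, 3.5,-2.1,0,0.2,0, 3.5,-2.3,0,0.2,0, 3.5,-2.3,0,0.2,0]' 8;  python3 -c "
from h import *
s,p,d=snap('side','g2',crop=(200,200,380,360),k=4)
s,p,d=snap('wrist','g3',k=1.5)
go(543,-185.1,60,14.7+90)"
```

```text
t: 9.53
ee_pos: [523.1, -189.9, 60.2]
eef_rot: [[0.967, 0.254, 0.004], [0.254, -0.967, -0.002], [0.003, 0.003, -1.0]]
contact_force: [4.6, 0.9, 1.4]
grip_width: 40.2
t 9.63 shift cm [ 2.07  0.07 -0.03] roll 0.000 ee [ 522.8 -189.7   59.7] q [-32.  13. 109.   0.  58.  44.] F [4.9 0.2 2.2] grip 40.1
```

View pics/g2.png

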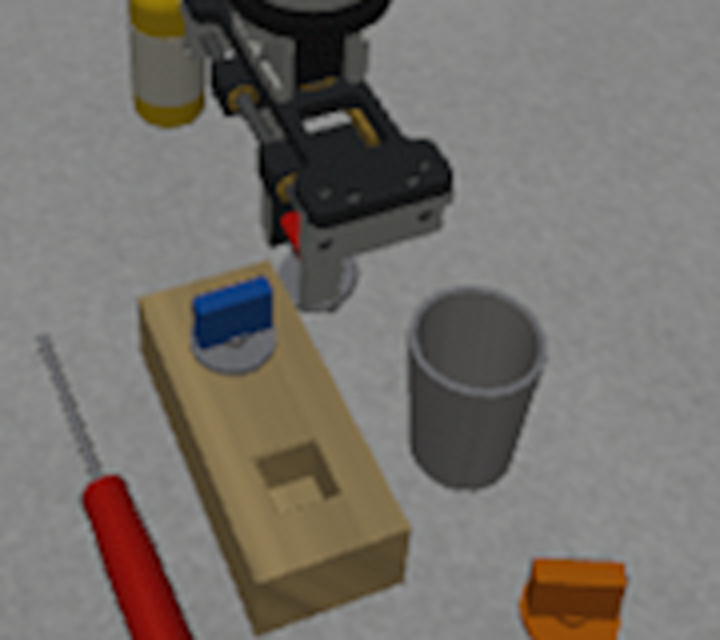

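View pics/g3.png

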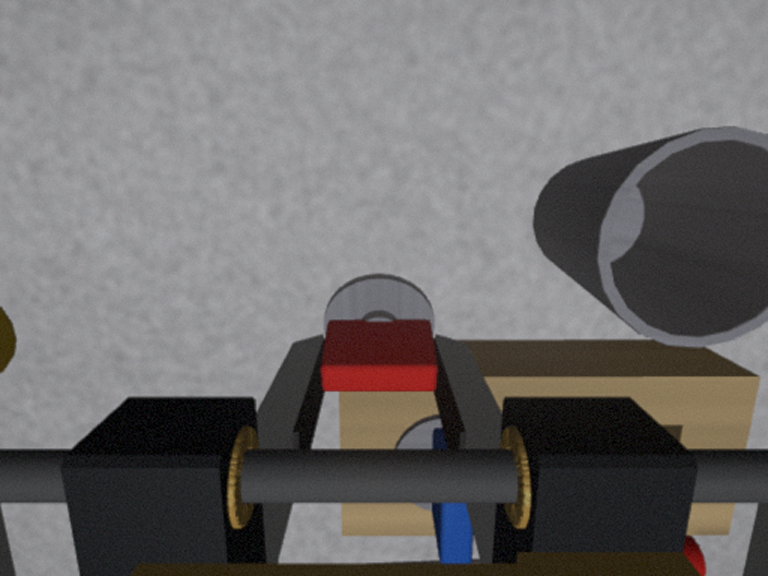

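```bash
cat > tilt.py <<'E'
import sys
from h import *
np.set_printoptions(precision=2,suppress=True)
def tilt(name):
    p=np.load(f'pics/{name}_p.npy');d=np.load(f'pics/{name}_d.npy')
    c=camera_model('wrist');K=c['camera_matrix'];T=c['T_tool_cam'];P=cloud(K,T,d);H=hsv(p)
    red=((H[...,0]<6)|(H[...,0]>174))&(H[...,1]>120)
    vv,uu=np.indices(red.shape);red&=(uu>205)&(uu<300)&(vv<275)
    med=np.median(H[...,2][red]);print('V range',np.percentile(H[...,2][red],[5,25,50,75,95]))
    def fit(m,nm):
        m=cv2.erode(m.astype(np.uint8),np.ones((3,3)))>0;Q=P[m];Q=Q[~np.isnan(Q).any(1)]
        Q=Q[np.linalg.norm(Q-np.median(Q,0),axis=1)<40]
        for _ in range(3):
            cc=np.median(Q,0);n=np.linalg.svd(Q-Q.mean(0),full_matrices=False)[2][2];r=(Q-Q.mean(0))@n;Q=Q[abs(r)<2.5*max(r.std(),.3)]
        if n[2]>0:n=-n
        print(nm,len(Q),'ctr tool',Q.mean(0),'n',n,'angle of n from up toward -x deg',np.degrees(np.arctan2(-n[0],-n[2])),'sd',r.std(),'lo',np.percentile(Q,2,axis=0),'hi',np.percentile(Q,98,axis=0))
    th=(np.percentile(H[...,2][red],5)+np.percentile(H[...,2][red],95))/2
    fit(red&(H[...,2]>=th),'bright');fit(red&(H[...,2]<th),'dark')
    fl=(H[...,1]<60)&(abs(P[...,1])<24)&(P[...,0]>2)&(P[...,0]<50)&(P[...,2]<45)&(P[...,2]>-10)&(vv<222)
    if fl.sum()>50: fit(fl,'flange')
if __name__=='__main__': tilt(sys.argv[1])
E
python3 tilt.py f1; python3 tilt.py g3
```

```text
V range [ 55.  60. 135. 160. 163.]
bright 1276 ctr tool [ -1.68  -0.15 -12.08] n [-0.02 -0.   -1.  ] angle of n from up toward -x deg 0.9330267892620566 sd 0.580529997781222 lo [ -6.65 -18.54 -13.24] hi [  2.98  17.79 -10.9 ]
dark 606 ctr tool [ 4.    0.06 -1.15] n [-1. -0. -0.] angle of n from up toward -x deg 89.93469770055535 sd 0.2430157637045601 lo [  3.5  -18.29 -10.94] hi [ 4.49 17.68 11.03]
flange 753 ctr tool [13.29 -0.16 19.88] n [-0.02 -0.   -1.  ] angle of n from up toward -x deg 0.9409244267512309 sd 0.5902607471374612 lo [  8.83 -16.16  18.66] hi [19.13 15.12 21.11]
V range [ 67.  71.  74. 153. 158.]
bright 1079 ctr tool [  2.85  -0.31 -13.07] n [-0.29 -0.   -0.96] angle of n from up toward -x deg 16.867506464282144 sd 0.4692812081245108 lo [ -1.7  -18.32 -14.77] hi [  7.12  17.62 -11.14]
dark 1846 ctr tool [11.51 -0.34 -2.3 ] n [ 0.96 -0.   -0.29] angle of n from up toward -x deg -73.41723058961536 sd 0.3574220507944618 lo [  8.24 -18.48 -13.05] hi [15.21 17.65  9.89]
flange 1424 ctr tool [23.32 -0.37 14.15] n [-0.28 -0.   -0.96] angle of n from up toward -x deg 15.967787027649269 sd 0.5888381742759611 lo [ 15.64 -18.85  11.35] hi [31.89 18.39 16.91]
```

```bash
python3 -m inch '[3.5,1,0,-0.3,0, 3.5,2,0,-2,0, 3.5,2,0,-5,0, 3.5,2,0,-9,0, 3.5,2,0,-13,0, 3.5,2,0,-16.5,0, 3.5,2,0,-16.5,0, 3.5,2,0,-16.5,0]' 15;  python3 -c "
from h import *
snap('wrist','i1',k=1.5)
go(414.7,235,225,6.3+90)"; python3 tilt.py i1
```

```text
t: 10.3
ee_pos: [541.9, -184.4, 225.6]
eef_rot: [[0.967, 0.254, 0.001], [0.254, -0.967, -0.002], [0.001, 0.002, -1.0]]
contact_force: [0.8, 0.3, -0.8]
grip_width: 39.8
t 10.35 shift cm [ -1.54 -43.7   -0.14] roll 0.147 ee [ 540.7 -183.7  223.1] q [-30.   3. 101.  -0.  76.  45.] F [-0.4 -0.9 -0.8] grip 39.7
V range [ 65.  69.  72. 148. 153.]
bright 1070 ctr tool [  2.84  -0.31 -13.04] n [-0.29 -0.   -0.96] angle of n from up toward -x deg 16.735720385479755 sd 0.4698453331394131 lo [ -1.7  -18.31 -14.69] hi [  7.16  17.61 -11.2 ]
dark 1869 ctr tool [11.54 -0.52 -2.28] n [ 0.96 -0.   -0.29] angle of n from up toward -x deg -73.16306260829785 sd 0.38397755272748624 lo [  8.18 -18.39 -13.05] hi [15.26 17.53  9.8 ]
flange 1402 ctr tool [23.26 -0.17 14.15] n [-0.28  0.   -0.96] angle of n from up toward -x deg 16.03743055467671 sd 0.584224212089578 lo [ 15.6  -19.    11.37] hi [32.14 18.59 16.92]
```

Tilt held at about 16.7°. Now to the box front edge.

```bash
python3 -m inch '[3.5,-0.1,-4,0,0.02, 3.5,-0.3,-8,0,0.05, 3.5,-0.4,-12,0,0.08, 3.5,-0.6,-16,0,0.1, 3.5,-0.7,-20,0,0.12, 3.5,-0.9,-24,0,0.147, 3.5,-1,-28,0,0.147, 3.5,-1.2,-32,0,0.147, 3.5,-1.3,-36,0,0.147, 3.5,-1.5,-40,0,0.147]' 15;  python3 -c "
from h import *
go(414.7,235,105,6.3+90)"
```

```text
t: 11.18
ee_pos: [422.4, 200.2, 220.8]
eef_rot: [[0.994, 0.109, -0.006], [0.109, -0.994, -0.002], [-0.006, 0.001, -1.0]]
contact_force: [1.5, -0.3, -1.5]
grip_width: 39.6
t 11.18 shift cm [-0.32 -3.55 11.58] roll -0.000 ee [422.4 200.2 220.8] q [ 11. -11. 115.  -0.  77.  95.] F [ 1.5 -0.3 -1.5] grip 39.6
```

```bash
python3 -m inch '[3.5,-0.3,-2,1,0, 3.5,-0.3,-3.5,4,0, 3.5,-0.3,-3.5,7,0, 3.5,-0.3,-3.5,9.5,0, 3.5,-0.3,-3.5,11,0, 3.5,-0.3,-3.5,11.6,0, 3.5,-0.3,-3.5,11.6,0, 3.5,-0.3,-3.5,11.6,0]' 8;  python3 -c "
from h import *
snap('side','j1',crop=(180,50,340,200),k=4.5)
go(414.7,235,90,6.3+90)"
```

```text
t: 11.85
ee_pos: [417.7, 233.2, 107.1]
eef_rot: [[0.994, 0.109, -0.002], [0.109, -0.994, -0.001], [-0.002, 0.001, -1.0]]
contact_force: [0.5, 0.0, -0.5]
grip_width: 39.8
t 11.90 shift cm [-0.37 -0.2   1.81] roll -0.000 ee [418.6 233.4 108.1] q [ 16.  -2. 118.  -0.  63.  99.] F [ 0.4 -0.1 -0.3] grip 40.3
```

View pics/j1.png

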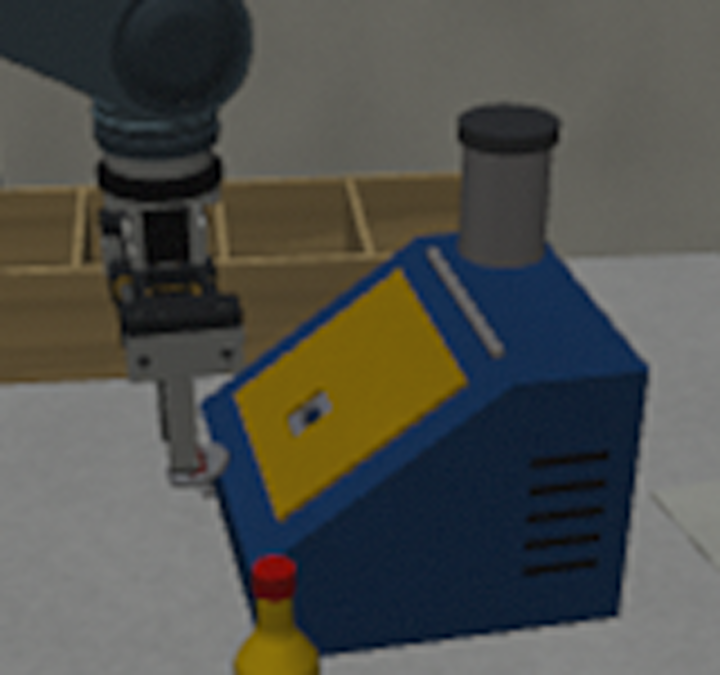

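```bash
python3 - <<'E'
from h import *
snap('wrist','j2',k=1.5)
p=np.load('pics/j2_p.npy');d=np.load('pics/j2_d.npy');c=camera_model('wrist');P=cloud(c['camera_matrix'],c['T_tool_cam'],d);H=hsv(p)
b=(H[...,0]>100)&(H[...,0]<130)&(H[...,1]>120)
for u in (130,170,210,300,340,380):
    v=np.nonzero(b[:,u]&(P[:,u,0]>10))[0]
    if len(v): print(u,v.max(),np.round(P[v.max(),u],1),np.round(P[v.max()-2,u],1))
go(414.7,235,90,6.3+90)
E
python3 tilt.py j2
```

```text
130 301 [  33.8  -25.9 -107.4] [  33.8  -26.2 -106.5]
170 351 [ 11.2 -22.1 -94.7] [ 11.4 -22.2 -94.2]
210 183 [ 28.2 -27.4  36.6] [ 29.7 -27.2  35.7]
300 182 [28.7 30.  37.1] [30.4 29.7 35. ]
340 182 [29.1 55.1 35.1] [30.2 55.1 35.7]
380 182 [29.1 80.2 34.7] [30.5 79.9 34.3]
t 11.95 shift cm [-0.41 -0.19  1.87] roll -0.000 ee [419.  233.5 108.7] q [ 16.  -2. 118.  -0.  63.  99.] F [-0.7  1.  -0.5] grip 40.4
V range [ 80.  84.  87. 178. 184.]
bright 1081 ctr tool [  2.79  -0.39 -13.07] n [-0.3  -0.   -0.95] angle of n from up toward -x deg 17.301321157691046 sd 0.47664615334166377 lo [ -1.83 -18.34 -14.9 ] hi [  7.14  17.55 -11.17]
dark 1872 ctr tool [11.46 -0.29 -2.39] n [ 0.96 -0.   -0.28] angle of n from up toward -x deg -73.4470887990949 sd 0.3547158230812137 lo [  8.18 -18.42 -12.99] hi [15.1  17.53  9.74]
flange 1424 ctr tool [23.16 -0.21 14.18] n [-0.28 -0.   -0.96] angle of n from up toward -x deg 16.097318713463505 sd 0.561345679560063 lo [ 15.55 -18.82  11.35] hi [32.13 18.45 16.92]
```

View pics/j2.png

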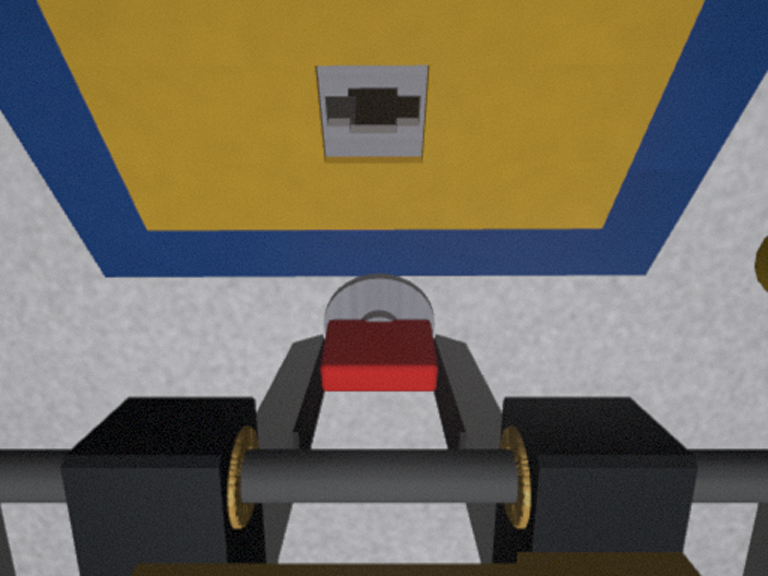

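```bash
python3 -m inch '[3.5,-0.35,0,0.8,0, 3.5,-0.35,0,1.6,0, 3.5,-0.35,0,2,0, 3.5,-0.35,0,2.2,0, 3.5,-0.35,0,2.4,0, 3.5,-0.35,0,2.6,0, 3.5,-0.35,0,2.8,0, 3.5,-0.35,0,3.0,0, 3.5,-0.35,0,3.1,0, 3.5,-0.35,0,3.1,0]' 8;  python3 -c "
from h import *
snap('wrist','k1',k=1.5)
go(414.7,235,90,6.3+90)"; python3 tilt.py k1
```

```text
t: 12.78
ee_pos: [414.9, 233.0, 76.6]
eef_rot: [[0.994, 0.11, 0.0], [0.11, -0.994, -0.0], [0.0, 0.0, -1.0]]
contact_force: [-1.9, -0.6, -0.1]
grip_width: 40.3
t 12.83 shift cm [ 0.   -0.2  -1.34] roll -0.000 ee [414.9 233.   76.6] q [ 16.   1. 120.  -0.  59.  99.] F [-1.6 -0.3  0. ] grip 39.9
V range [110. 118. 120. 125. 172.]
bright 705 ctr tool [ -3.62  -0.63 -14.18] n [-0.52 -0.   -0.85] angle of n from up toward -x deg 31.53285448326006 sd 0.38511560703994535 lo [ -7.5  -18.21 -16.31] hi [ -0.3   16.94 -11.4 ]
dark 2782 ctr tool [ 7.24 -0.51 -4.89] n [ 0.82  0.   -0.57] angle of n from up toward -x deg -55.5704938819337 sd 0.504845826130086 lo [  0.71 -18.79 -14.42] hi [14.45 17.87  5.83]
flange 1424 ctr tool [22.94 -0.41  6.36] n [-0.53 -0.   -0.85] angle of n from up toward -x deg 31.872613692802567 sd 0.6794278479599546 lo [ 15.24 -19.49   1.34] hi [31.11 18.8  11.77]
```

```bash
cat > ins.py <<'E'
from h import *
def tgt(e,o=(15.3,-0.5,16.3),S=(507.5,245.3,115.0),yaw=6.3):
    s=manip.observe();R=s['eef_rot'];a=np.radians(yaw);b=np.radians(35)
    n=np.array([-np.sin(b)*np.cos(a),-np.sin(b)*np.sin(a),np.cos(b)])
    t=np.array(S)+n*(4+e)-R@np.array(o);print('e',e,end=' ');go(*t,yaw+90)
if __name__=='__main__':
    for e in (45,30,18,0): tgt(e)
E
python3 ins.py
```

```text
e 45 t 12.83 shift cm [ 5.   -0.16 -9.48] roll -0.000 ee [414.9 233.   76.6] q [ 16.   1. 120.  -0.  59.  99.] F [-1.6 -0.3  0. ] grip 39.9
e 30 t 12.83 shift cm [ 5.86 -0.16 -8.26] roll -0.000 ee [414.9 233.   76.6] q [ 16.   1. 120.  -0.  59.  99.] F [-1.6 -0.3  0. ] grip 39.9
e 18 t 12.83 shift cm [ 6.55 -0.16 -7.27] roll -0.000 ee [414.9 233.   76.6] q [ 16.   1. 120.  -0.  59.  99.] F [-1.6 -0.3  0. ] grip 39.9
e 0 t 12.83 shift cm [ 7.58 -0.16 -5.8 ] roll -0.000 ee [414.9 233.   76.6] q [ 16.   1. 120.  -0.  59.  99.] F [-1.6 -0.3  0. ] grip 39.9
```

```bash
python3 -m inch '[3.5,-0.3,0,-1,0, 3.5,-0.3,0,-4,0, 3.5,0,0,-8,0, 3.5,2,-0.1,-11,0, 3.5,5,-0.16,-11,0, 3.5,5.9,-0.16,-9.5,0, 3.5,5.9,-0.16,-8.3,0, 3.5,5.9,-0.16,-8.3,0, 3.5,5.9,-0.16,-8.3,0]' 20;  python3 -c "
from ins import *
snap('wrist','l1',k=1.5);snap('side','l2',crop=(200,70,320,170),k=6)
tgt(30);tgt(0)"; python3 tilt.py l1
```

```text
t: 13.58
ee_pos: [471.5, 240.8, 158.3]
eef_rot: [[0.994, 0.11, -0.003], [0.11, -0.994, -0.001], [-0.004, 0.0, -1.0]]
contact_force: [0.1, 0.7, -0.3]
grip_width: 39.8
e 30 t 13.68 shift cm [0.05 0.02 0.05] roll 0.000 ee [472.5 241.1 159.7] q [ 15.   1. 109.   0.  69.  98.] F [-0.  -0.3 -0.8] grip 39.7
e 0 t 13.68 shift cm [1.77 0.02 2.51] roll 0.000 ee [472.5 241.1 159.7] q [ 15.   1. 109.   0.  69.  98.] F [-0.  -0.3 -0.8] grip 39.7
V range [111. 119. 122. 126. 174.]
bright 700 ctr tool [ -3.67  -0.57 -14.1 ] n [-0.53 -0.   -0.85] angle of n from up toward -x deg 32.22380245204626 sd 0.39278155156829 lo [ -7.61 -18.18 -16.28] hi [ -0.29  17.03 -11.22]
dark 2788 ctr tool [ 7.24 -0.53 -4.93] n [ 0.83 -0.   -0.56] angle of n from up toward -x deg -55.715504643919125 sd 0.5138856218961864 lo [  0.77 -18.91 -14.58] hi [14.43 17.87  5.55]
flange 1730 ctr tool [25.25 -0.29  9.8 ] n [ 0.84 -0.   -0.55] angle of n from up toward -x deg -56.96933530928579 sd 5.310677171150463 lo [ 15.38 -18.88   1.2 ] hi [44.62 17.82 39.18]
```

View pics/l1.png

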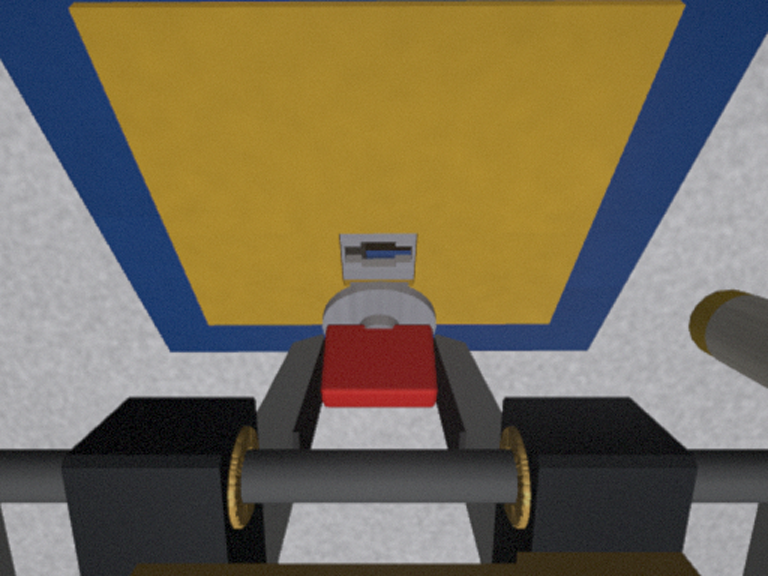

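View pics/l2.png

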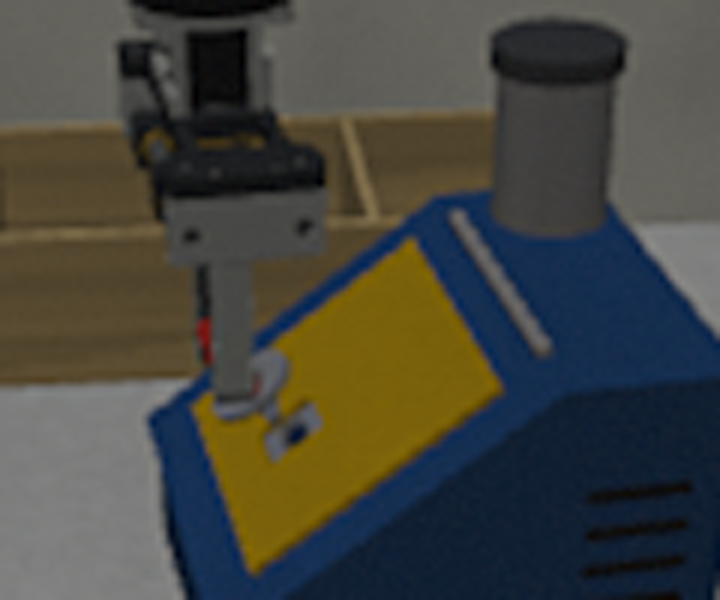

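Run:
```python
from h import *
np.set_printoptions(precision=2,suppress=True)
p=np.load('pics/l1_p.npy');d=np.load('pics/l1_d.npy');c=camera_model('wrist');K=c['camera_matrix'];T=c['T_tool_cam'];P=cloud(K,T,d);H=hsv(p)
yel=(H[...,0]>18)&(H[...,0]<32)&(H[...,1]>130)
vv,uu=np.indices(yel.shape)
m=cv2.erode((yel&(vv>20)&(vv<210)&(uu>90)&(uu<410)).astype(np.uint8),np.ones((5,5)))>0
Q=P[m];c0=Q.mean(0);n=np.linalg.svd(Q-c0,full_matrices=False)[2][2];n*=-np.sign(n[2]);print('n',n,'tilt',np.degrees(np.arctan2(-n[0],-n[2])))
y=np.array([-n[1],n[0],0.]);y/=np.linalg.norm(y);y*=np.sign(y[1]);x=np.cross(y,-n)*1.0
x*=np.sign(x[0])
def cast(u,v,off):
    a=pts(K,T,u.astype(float),v.astype(float),np.ones(len(u)));o=T[:3,3];dd=a-o
    return o+dd*(((c0+n*off-o)@n)/(dd@n))[:,None]
sub=(vv>150)&(vv<187)&(uu>222)&(uu<282)&~yel
k=sub;q=cast(uu[k],vv[k],0);print('window tool lo',q.min(0),'hi',q.max(0))
w=np.stack([(q-c0)@x,(q-c0)@y],1);print('window local',w.min(0),w.max(0),w.max(0)-w.min(0))
# slot: top rim rows where darker than plate
dk=sub&(H[...,2]<95)&(vv>156)&(vv<180)&(uu>228)&(uu<277)
q=cast(uu[dk],vv[dk],-4);w2=np.stack([(q-c0)@x,(q-c0)@y],1);print('slot local',w2.min(0),w2.max(0),'mid',(w2.min(0)+w2.max(0))/2)
wm=(w.min(0)+w.max(0))/2;ws=(w2.min(0)+w2.max(0))/2
for nm,a,off in(('win',wm,0),('slot',ws,-4)):print(nm,'-> socket origin in tool',c0+x*a[0]+y*a[1]+n*(-4))
cv2.imwrite('pics/l3.png',cv2.resize(p[148:192,215:290,::-1],None,fx=10,fy=10,interpolation=2))
# predicted
from ins import *
s=manip.observe();print('pred socket in tool',s['eef_rot'].T@(np.array([507.5,245.3,115])-s['ee_pos']))
```

```text
Traceback (most recent call last):
numpy.linalg.LinAlgError: SVD did not converge
```

```bash
cat > slot.py <<'E'
from h import *
from ins import *
np.set_printoptions(precision=2,suppress=True)
p=np.load('pics/l1_p.npy');d=np.load('pics/l1_d.npy');c=camera_model('wrist');K=c['camera_matrix'];T=c['T_tool_cam'];P=cloud(K,T,d);H=hsv(p)
yel=(H[...,0]>18)&(H[...,0]<32)&(H[...,1]>130)
vv,uu=np.indices(yel.shape)
m=cv2.erode((yel&(vv>20)&(vv<210)&(uu>90)&(uu<410)).astype(np.uint8),np.ones((5,5)))>0
Q=P[m];Q=Q[~np.isnan(Q).any(1)];c0=np.median(Q,0);Q=Q[np.linalg.norm(Q-c0,axis=1)<150];c0=Q.mean(0);n=np.linalg.svd(Q-c0,full_matrices=False)[2][2];n*=-np.sign(n[2]);print('n',n,'tilt',np.degrees(np.arctan2(-n[0],-n[2])))
y=np.array([-n[1],n[0],0.]);y/=np.linalg.norm(y);y*=np.sign(y[1]);x=np.cross(y,n);x*=np.sign(x[0])
def cast(u,v,off):
    a=pts(K,T,u.astype(float),v.astype(float),np.ones(len(u)));o=T[:3,3];dd=a-o
    return o+dd*(((c0+n*off-o)@n)/(dd@n))[:,None]
sub=(vv>150)&(vv<187)&(uu>222)&(uu<282)&~yel
q=cast(uu[sub],vv[sub],0)
w=np.stack([(q-c0)@x,(q-c0)@y],1);print('window size',w.max(0)-w.min(0))
dk=sub&(H[...,2]<95)&(vv>156)&(vv<180)&(uu>228)&(uu<277)
q=cast(uu[dk],vv[dk],-4);w2=np.stack([(q-c0)@x,(q-c0)@y],1);print('slot size',w2.max(0)-w2.min(0))
wm=(w.min(0)+w.max(0))/2;ws=(w2.min(0)+w2.max(0))/2
for nm,a in(('win',wm),('slot',ws)):print(nm,'-> socket origin in tool',c0+x*a[0]+y*a[1]+n*(-4))
cv2.imwrite('pics/l3.png',cv2.resize(p[148:192,215:290,::-1],None,fx=10,fy=10,interpolation=2))
s=manip.observe();print('pred socket in tool',s['eef_rot'].T@(np.array([507.5,245.3,115])-s['ee_pos']))
E
python3 slot.py
```

```text
n [-0.58  0.   -0.82] tilt 35.22502566600015
window size [28.07 31.8 ]
slot size [ 9.93 28.77]
win -> socket origin in tool [37.56 -0.81 42.54]
slot -> socket origin in tool [37.82 -0.64 42.36]
pred socket in tool [35.32 -0.34 44.63]
```

```bash
sleep 0
```

```text
(no output)
```

View pics/l3.png

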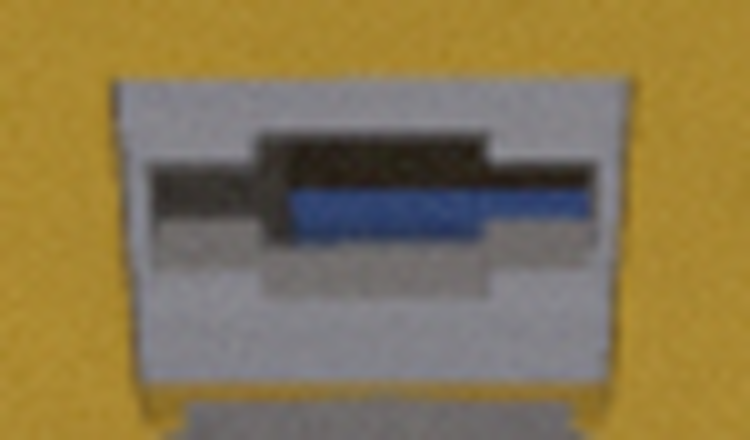

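```bash
python3 -c "
from ins import *
for e in(30,18,6,0,-2):tgt(e,S=(507.3,245.5,114.9))"
```

```text
e 30 t 13.68 shift cm [ 0.03 -0.01  0.06] roll 0.000 ee [472.5 241.1 159.7] q [ 15.   1. 109.   0.  69.  98.] F [-0.  -0.3 -0.8] grip 39.7
e 18 t 13.68 shift cm [ 0.72 -0.01  1.04] roll 0.000 ee [472.5 241.1 159.7] q [ 15.   1. 109.   0.  69.  98.] F [-0.  -0.3 -0.8] grip 39.7
e 6 t 13.68 shift cm [ 1.41 -0.01  2.02] roll 0.000 ee [472.5 241.1 159.7] q [ 15.   1. 109.   0.  69.  98.] F [-0.  -0.3 -0.8] grip 39.7
e 0 t 13.68 shift cm [ 1.75 -0.01  2.52] roll 0.000 ee [472.5 241.1 159.7] q [ 15.   1. 109.   0.  69.  98.] F [-0.  -0.3 -0.8] grip 39.7
e -2 t 13.68 shift cm [ 1.87 -0.01  2.68] roll 0.000 ee [472.5 241.1 159.7] q [ 15.   1. 109.   0.  69.  98.] F [-0.  -0.3 -0.8] grip 39.7
```

```bash
python3 -m inch '[3.5,0.3,0,0.4,0, 3.5,0.7,0,1.0,0, 3.5,0.7,0,1.0,0, 3.5,0.7,0,1.0,0, 3.5,0.7,0,1.0,0]' 20;python3 -c "
from ins import *
for e in(18,6,0,-2):tgt(e,S=(507.3,245.5,114.9))"
```

```text
t: 14.1
ee_pos: [480.3, 241.9, 149.7]
eef_rot: [[0.994, 0.11, -0.0], [0.11, -0.994, -0.0], [-0.0, 0.0, -1.0]]
contact_force: [0.4, -0.1, -0.9]
grip_width: 39.6
e 18 t 14.10 shift cm [-0.06 -0.02  0.05] roll -0.000 ee [480.3 241.9 149.7] q [ 15.   3. 109.   0.  68.  98.] F [ 0.4 -0.1 -0.9] grip 39.6
e 6 t 14.10 shift cm [ 0.62 -0.02  1.03] roll -0.000 ee [480.3 241.9 149.7] q [ 15.   3. 109.   0.  68.  98.] F [ 0.4 -0.1 -0.9] grip 39.6
e 0 t 14.10 shift cm [ 0.97 -0.02  1.52] roll -0.000 ee [480.3 241.9 149.7] q [ 15.   3. 109.   0.  68.  98.] F [ 0.4 -0.1 -0.9] grip 39.6
e -2 t 14.10 shift cm [ 1.08 -0.02  1.69] roll -0.000 ee [480.3 241.9 149.7] q [ 15.   3. 109.   0.  68.  98.] F [ 0.4 -0.1 -0.9] grip 39.6
```

```bash
python3 -m inch '[3.5,0.1,-0.02,0.2,0, 3.5,0.25,-0.02,0.45,0, 3.5,0.4,-0.02,0.7,0, 3.5,0.55,-0.02,0.95,0, 3.5,0.62,-0.02,1.03,0, 3.5,0.62,-0.02,1.03,0]' 20;python3 -c "
from ins import *
for e in(6,0,-2):tgt(e,S=(507.3,245.5,114.9))
snap('wrist','n1',k=1.5)"; python3 tilt.py n1
```

```text
t: 14.6
ee_pos: [486.4, 242.6, 139.0]
eef_rot: [[0.994, 0.109, -0.001], [0.109, -0.994, -0.0], [-0.001, 0.0, -1.0]]
contact_force: [-1.1, 0.7, -1.2]
grip_width: 39.9
e 6 t 14.60 shift cm [ 0.01 -0.01 -0.04] roll -0.000 ee [486.4 242.6 139. ] q [ 15.   5. 108.  -0.  67.  98.] F [-1.1  0.7 -1.2] grip 39.9
e 0 t 14.60 shift cm [ 0.35 -0.01  0.45] roll -0.000 ee [486.4 242.6 139. ] q [ 15.   5. 108.  -0.  67.  98.] F [-1.1  0.7 -1.2] grip 39.9
e -2 t 14.60 shift cm [ 0.47 -0.01  0.62] roll -0.000 ee [486.4 242.6 139. ] q [ 15.   5. 108.  -0.  67.  98.] F [-1.1  0.7 -1.2] grip 39.9
V range [110. 119. 121. 125. 173.]
bright 702 ctr tool [ -3.66  -0.59 -14.1 ] n [-0.53 -0.   -0.85] angle of n from up toward -x deg 31.91710109438738 sd 0.3862579812631207 lo [ -7.58 -18.37 -16.25] hi [ -0.3   17.06 -11.25]
dark 2755 ctr tool [ 7.25 -0.48 -4.94] n [ 0.83  0.   -0.56] angle of n from up toward -x deg -55.60488648457347 sd 0.4961366855548114 lo [  0.74 -18.74 -14.36] hi [14.49 17.89  5.51]
flange 1492 ctr tool [23.3  -0.65  6.22] n [-0.49 -0.   -0.87] angle of n from up toward -x deg 29.210292107214908 sd 0.9564516638360542 lo [ 15.39 -19.09   1.12] hi [31.83 18.07 11.59]
```

View pics/n1.png

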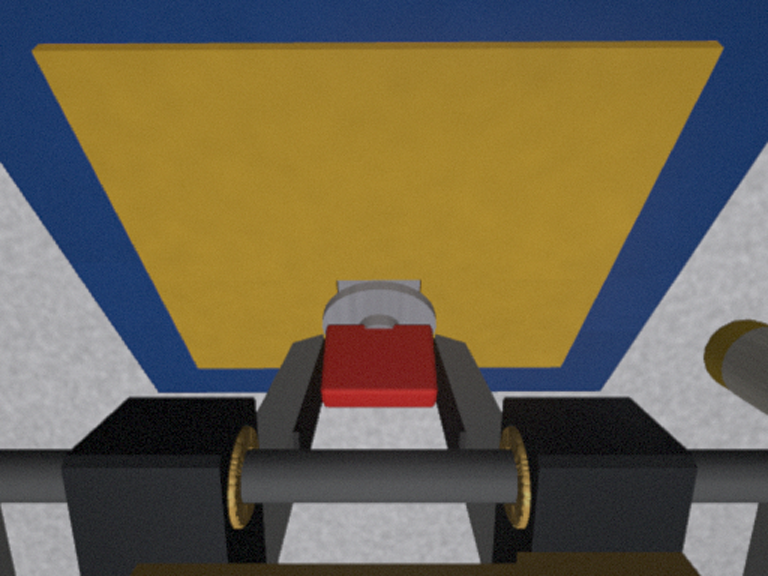

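```bash
python3 -m inch '[3.5,0.1,0,0.13,0, 3.5,0.2,0,0.26,0, 3.5,0.3,0,0.4,0, 3.5,0.4,0,0.52,0, 3.5,0.45,0,0.6,0, 3.5,0.45,0,0.6,0]' 20;python3 -c "
from ins import *
for e in(0,-2):tgt(e,S=(507.3,245.5,114.9))
snap('wrist','n2',k=1.5);snap('side','n3',crop=(200,70,320,170),k=6)"; python3 tilt.py n2
```

```text
t: 15.15
ee_pos: [490.2, 243.1, 134.4]
eef_rot: [[0.994, 0.11, -0.003], [0.11, -0.994, -0.001], [-0.003, 0.0, -1.0]]
contact_force: [-7.3, -3.3, 7.9]
grip_width: 39.8
e 0 t 15.15 shift cm [-0.03  0.   -0.01] roll 0.000 ee [490.2 243.1 134.4] q [ 15.   6. 108.  -0.  67.  98.] F [-7.3 -3.3  7.9] grip 39.8
e -2 t 15.15 shift cm [0.08 0.   0.15] roll 0.000 ee [490.2 243.1 134.4] q [ 15.   6. 108.  -0.  67.  98.] F [-7.3 -3.3  7.9] grip 39.8
V range [110. 118. 121. 125. 173.]
bright 696 ctr tool [ -4.32  -0.54 -13.91] n [-0.56 -0.   -0.83] angle of n from up toward -x deg 33.81490589418344 sd 0.3461564611929757 lo [ -8.25 -17.97 -16.41] hi [ -0.67  16.96 -10.93]
dark 2806 ctr tool [ 6.99 -0.53 -5.17] n [ 0.82  0.   -0.57] angle of n from up toward -x deg -55.215923572666874 sd 0.49882597213032664 lo [  0.33 -18.83 -14.76] hi [14.39 17.8   5.6 ]
flange 1367 ctr tool [22.78 -0.35  6.15] n [-0.54 -0.   -0.84] angle of n from up toward -x deg 32.89390023122613 sd 0.6079360169777622 lo [ 15.36 -19.29   0.99] hi [30.95 18.13 11.51]
```

View pics/n2.png

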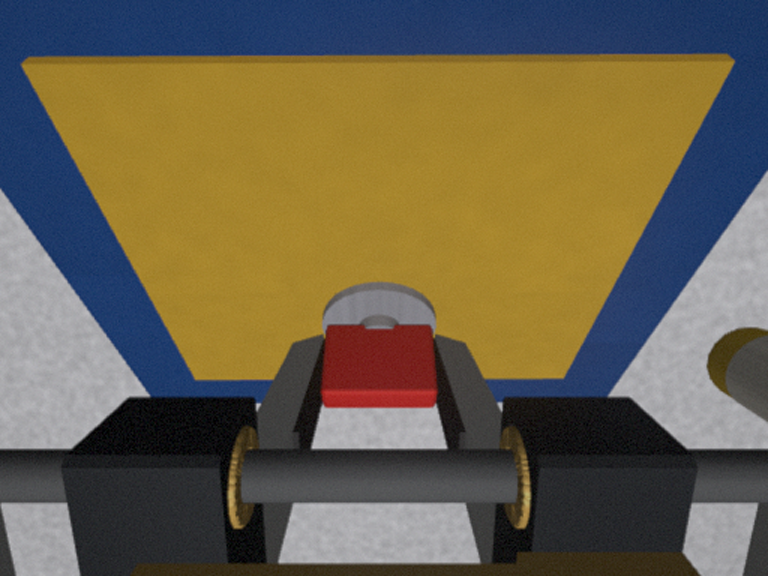

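View pics/n3.png

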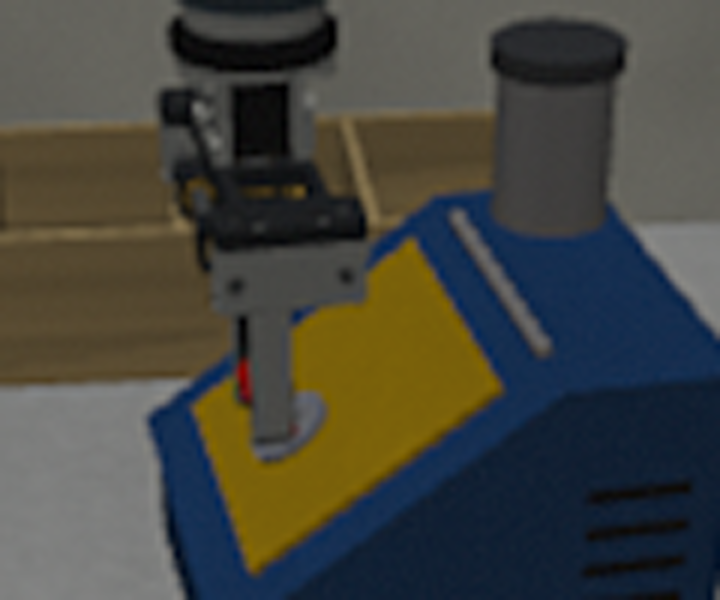

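```bash
python3 -m inch '[4.5,0,0,0,0, 5.5,0,0,0,0, 6.5,0,0,0,0, 7,0,0,0,0, 7,0,0,0,0, 7,0,0,-3,0, 7,-1,0,-6,0, 7,-1.5,0,-7.5,0, 7,-1.5,0,-7.5,0, 7,-1.5,0,-7.5,0]' 20;python3 -c "
from ins import *
tgt(0)
snap('wrist','o1',k=1.5);snap('side','o2',crop=(200,70,320,170),k=6)"
```

```text
t: 16.08
ee_pos: [476.4, 241.7, 208.9]
eef_rot: [[0.994, 0.11, 0.002], [0.11, -0.994, 0.0], [0.002, -0.0, -1.0]]
contact_force: [-0.5, -0.0, -0.6]
grip_width: 70.2
e 0 t 16.08 shift cm [1.36 0.04 7.44] roll -0.000 ee [476.4 241.7 208.9] q [ 15.  -1. 107.  -0.  74.  98.] F [-0.5 -0.  -0.6] grip 70.2
```

View pics/o1.png

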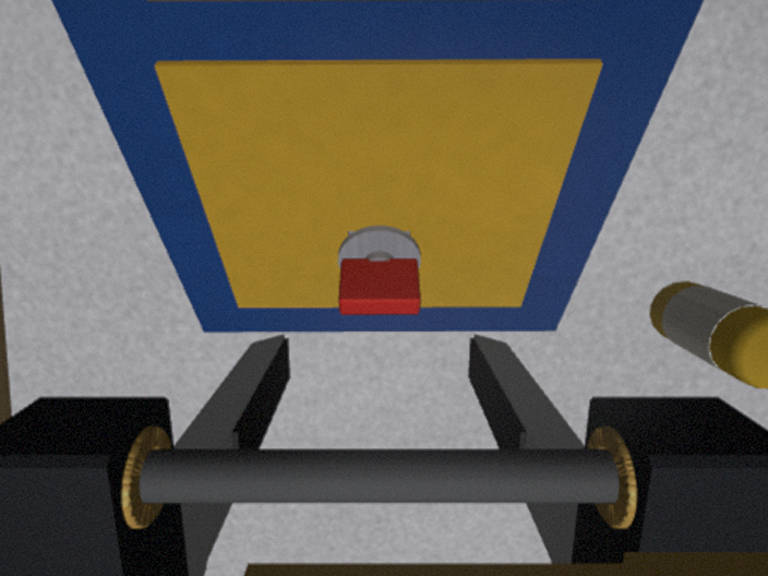

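View pics/o2.png

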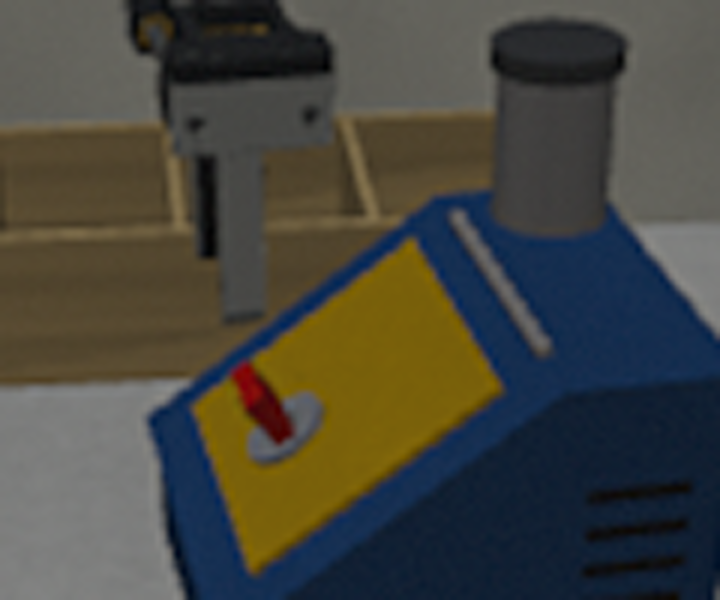

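```bash
cat > push.py <<'E'
from h import *
def meas(name,ee):
    p=np.load(f'pics/{name}_p.npy');d=np.load(f'pics/{name}_d.npy');s=manip.observe();s={'eef_rot':s['eef_rot'],'ee_pos':np.array(ee)}
    K,T=cam('wrist',s);P=cloud(K,T,d);H=hsv(p)
    S=np.array([507.3,245.5,114.9]);a=np.radians(6.3);b=np.radians(35)
    xs=np.array([np.cos(b)*np.cos(a),np.cos(b)*np.sin(a),np.sin(b)]);ys=np.array([-np.sin(a),np.cos(a),0]);n=np.cross(xs,ys)
    L=np.stack([(P-S)@xs,(P-S)@ys,(P-S)@n],-1)
    yel=(H[...,0]>18)&(H[...,0]<32)&(H[...,1]>130)&(abs(L[...,0])<60)&(abs(L[...,1])<60)
    print('hatch z',np.median(L[yel][:,2]))
    fl=(H[...,1]<60)&(np.hypot(L[...,0],L[...,1])<24)&(L[...,2]>2)&(L[...,2]<14)
    fl=cv2.erode(fl.astype(np.uint8),np.ones((2,2)))>0
    Q=L[fl];print('flange pts',len(Q),'z med',np.median(Q[:,2]),'lo',np.percentile(Q,2,axis=0).round(1),'hi',np.percentile(Q,98,axis=0).round(1))
    red=((H[...,0]<6)|(H[...,0]>174))&(H[...,1]>120)&(np.linalg.norm(L,axis=-1)<70)
    Q=L[red];t=Q[Q[:,2]>np.percentile(Q[:,2],98)-4];print('red top',np.median(t,0).round(1),'zmax',np.percentile(Q[:,2],98).round(1),cv2.minAreaRect(t[:,:2].astype(np.float32)))
def wp(lst,h=15,S=(507.3,245.5,114.9)):
    s=manip.observe();R=s['eef_rot']
    a=np.radians(6.3);b=np.radians(35)
    xb=np.array([np.cos(a),np.sin(a),0]);ys=np.array([-np.sin(a),np.cos(a),0]);zz=np.array([0,0,1.])
    xs=np.cos(b)*xb+np.sin(b)*zz;n=-np.sin(b)*xb+np.cos(b)*zz
    O=np.array(S)+4*n
    for (x,y) in lst:
        t=O+x*xs+y*ys+h*n+8*xb+11*zz
        print((x,y),np.round(R.T@(t-s['ee_pos'])/10,2),np.round(t,1))
if __name__=='__main__':
    meas('o1',[476.4,241.7,208.9])
    wp([(16,-14),(10,-14),(6,-14),(4,-18),(1.7,-21.7),(-3,-24),(-9.7,-25),(-16,-23),(-22,-18.5),(-22,-16)])
E
python3 push.py
```

```text
hatch z 3.810981959679572
flange pts 855 z med 7.884875867208304 lo [  0.1 -19.3   6.1] hi [18.8 18.2 12.2]
red top [ 0.1  0.2 39.6] zmax 40.5 ((-1.9396495819091797, 0.0043430328369140625), (12.719522476196289, 39.256797790527344), 1.4543853998184204)
(16, -14) [4.26 1.33 5.6 ] [519.  232.7 150.6]
(10, -14) [3.77 1.33 5.95] [514.1 232.2 147.2]
(6, -14) [3.44 1.33 6.18] [510.8 231.8 144.9]
(4, -18) [3.28 1.73 6.29] [509.7 227.7 143.8]
(1.7, -21.7) [3.09 2.1  6.42] [508.2 223.8 142.4]
(-3, -24) [2.71 2.33 6.69] [504.6 221.1 139.7]
(-9.7, -25) [2.16 2.43 7.08] [499.3 219.5 135.9]
(-16, -23) [1.64 2.23 7.44] [493.9 220.9 132.3]
(-22, -18.5) [1.15 1.78 7.79] [488.5 224.8 128.8]
(-22, -16) [1.15 1.53 7.79] [488.3 227.3 128.8]
```

```bash
python3 -m inch '[4,2,0.7,-1,0, 1,4,1.3,-1,0, 0,4.8,1.33,0,0, 0,4.8,1.33,1.5,0, 0,4.6,1.33,3.5,0, 0,4.4,1.33,4.8,0, 0,4.26,1.33,5.4,0, 0,4.26,1.33,5.6,0, 0,4.26,1.33,5.6,0, 0,4.26,1.33,5.6,0]' 20;python3 -c "
from push import *
wp([(16,-14),(10,-14),(6,-14),(4,-18),(1.7,-21.7),(-3,-24),(-9.7,-25),(-16,-23),(-22,-18.5),(-22,-16)])
print(manip.observe()['contact_force'],manip.observe()['grip_width'])"
```

```text
t: 17.02
ee_pos: [520.3, 233.2, 153.2]
eef_rot: [[0.994, 0.11, 0.001], [0.11, -0.994, 0.0], [0.001, -0.0, -1.0]]
contact_force: [-0.3, 0.5, 0.4]
grip_width: 6.6
(16, -14) [-0.14  0.03  0.26] [519.  232.7 150.6]
(10, -14) [-0.63  0.03  0.6 ] [514.1 232.2 147.2]
(6, -14) [-0.96  0.03  0.83] [510.8 231.8 144.9]
(4, -18) [-1.12  0.43  0.94] [509.7 227.7 143.8]
(1.7, -21.7) [-1.31  0.8   1.07] [508.2 223.8 142.4]
(-3, -24) [-1.69  1.03  1.34] [504.6 221.1 139.7]
(-9.7, -25) [-2.24  1.13  1.73] [499.3 219.5 135.9]
(-16, -23) [-2.76  0.93  2.09] [493.9 220.9 132.3]
(-22, -18.5) [-3.25  0.49  2.43] [488.5 224.8 128.8]
(-22, -16) [-3.25  0.24  2.43] [488.3 227.3 128.8]
[-0.25332704  0.50859496  0.41362586] 6.633366276260786
```

```bash
python3 -m inch '[0,-0.14,0.03,0.26,0, 0,-0.4,0.03,0.4,0, 0,-0.63,0.03,0.6,0, 0,-0.8,0.03,0.7,0, 0,-0.96,0.03,0.83,0, 0,-1.05,0.23,0.9,0, 0,-1.12,0.43,0.94,0, 0,-1.2,0.6,1,0, 0,-1.31,0.8,1.07,0, 0,-1.31,0.8,1.07,0]' 20;python3 -c "
from push import *
s,p,d=snap('wrist','q1',k=1.5);snap('side','q2',crop=(200,70,320,170),k=6)
wp([(1.7,-21.7),(-3,-24),(-9.7,-25),(-16,-23),(-22,-18.5),(-22,-16)]);meas('q1',s['ee_pos'])
"
```

```text
t: 17.85
ee_pos: [507.6, 223.2, 141.7]
eef_rot: [[0.994, 0.109, -0.0], [0.109, -0.994, -0.0], [-0.0, 0.0, -1.0]]
contact_force: [0.4, -0.1, 0.3]
grip_width: 0.8
(1.7, -21.7) [ 0.05 -0.02 -0.06] [508.2 223.8 142.4]
(-3, -24) [-0.33  0.21  0.2 ] [504.6 221.1 139.7]
(-9.7, -25) [-0.88  0.31  0.59] [499.3 219.5 135.9]
(-16, -23) [-1.4   0.11  0.95] [493.9 220.9 132.3]
(-22, -18.5) [-1.89 -0.34  1.29] [488.5 224.8 128.8]
(-22, -16) [-1.89 -0.59  1.29] [488.3 227.3 128.8]
hatch z 3.8036019544547073
flange pts 985 z med 7.887037323124162 lo [  1.9 -15.4   5.3] hi [19.5 15.6 12.6]
red top [ 30.7 -21.5  50.7] zmax 50.9 ((34.466331481933594, -21.62090492248535), (15.65722370147705, 0.7125107049942017), 1.625114917755127)
```

View pics/q1.png

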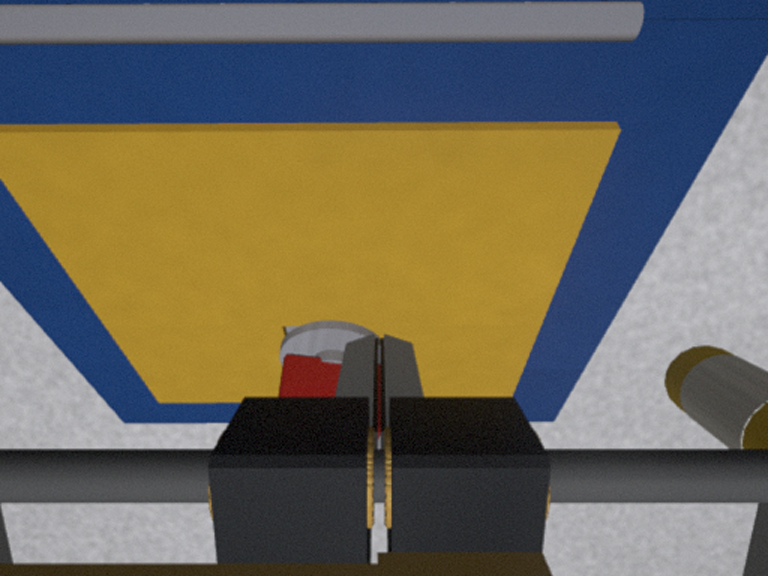

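View pics/q2.png

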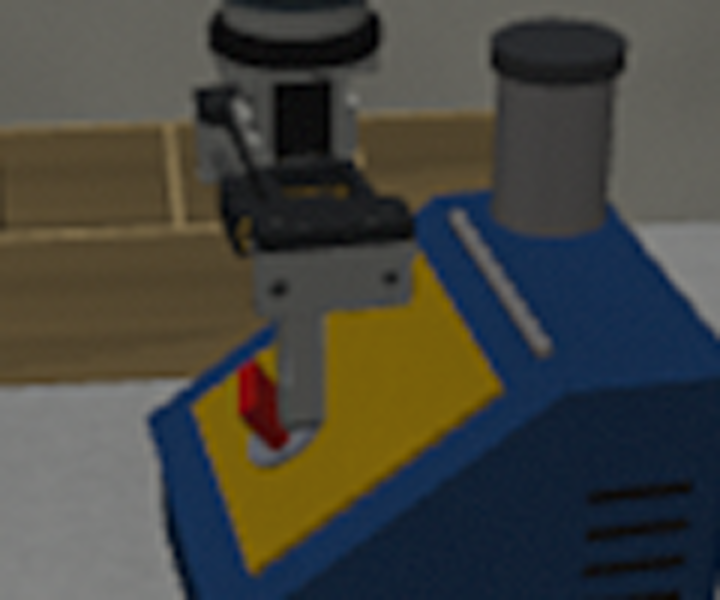

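```bash
python3 -m inch '[0,-0.15,0.03,0.08,0, 0,-0.33,0.03,0.2,0, 0,-0.5,0.05,0.32,0, 0,-0.7,0.05,0.46,0, 0,-0.88,0.05,0.59,0, 0,-1.05,0,0.71,0, 0,-1.2,-0.04,0.82,0, 0,-1.4,-0.1,0.95,0, 0,-1.55,-0.15,1.05,0, 0,-1.55,-0.15,1.05,0]' 20;python3 -c "
from push import *
s,p,d=snap('wrist','r1',k=1.5);snap('side','r2',crop=(200,70,320,170),k=6)
wp([(-9.7,-22),(-16,-19.5),(-22,-15),(-22,-12)]);print(s['contact_force'],s['ft_torque'])
"
```

```text
t: 18.78
ee_pos: [499.5, 222.3, 138.1]
eef_rot: [[0.994, 0.11, 0.019], [0.11, -0.994, -0.002], [0.018, 0.004, -1.0]]
contact_force: [8.1, -9.2, 18.5]
grip_width: 0.1
(-9.7, -22) [-0.05 -0.02  0.22] [498.9 222.4 135.9]
(-16, -19.5) [-0.58 -0.27  0.57] [493.5 224.4 132.3]
(-22, -15) [-1.07 -0.73  0.9 ] [488.2 228.3 128.8]
(-22, -12) [-1.07 -1.03  0.9 ] [487.8 231.3 128.8]
[ 8.11564715 -9.22310647 18.4937534 ] [-1.71794808 -1.484474   -0.03542727]
```

View pics/r1.png

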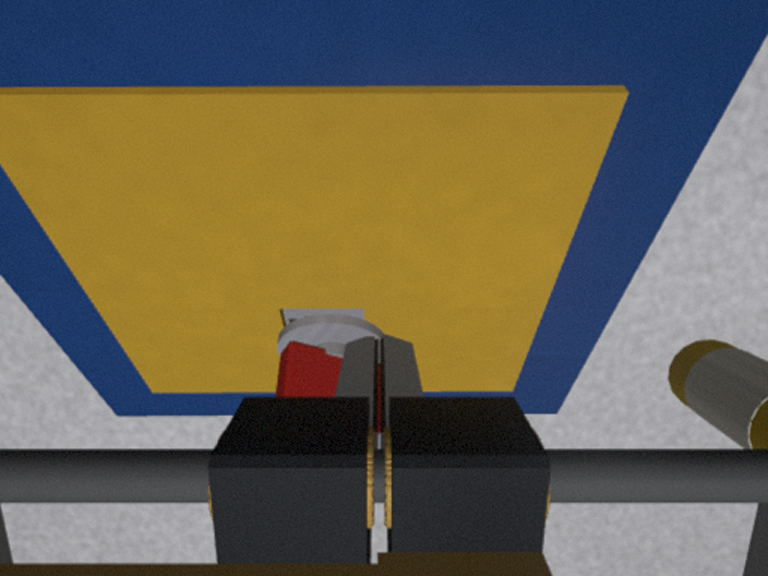

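View pics/r2.png

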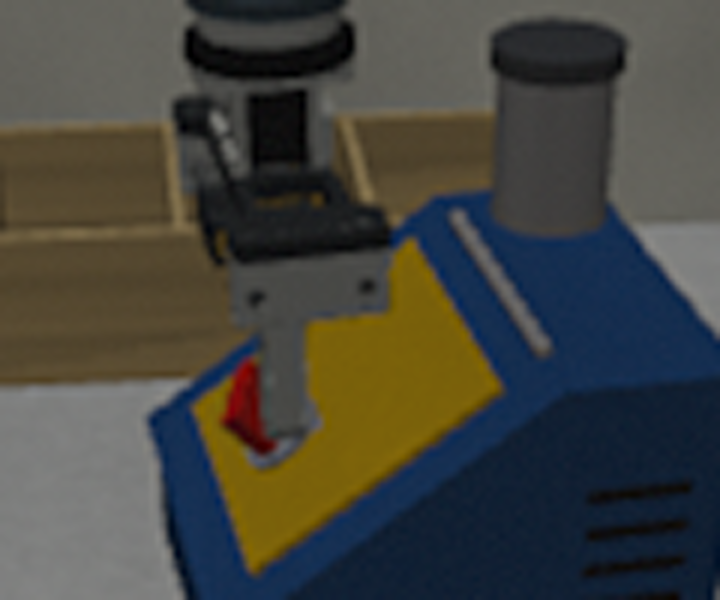

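```bash
python3 -m inch '[0,0.6,0.1,-0.6,0, 0,1.2,0.2,-2,0, 0,1,0.2,-5,0, 3,-1,-0.5,-7.5,0, 6,-2,-1.3,-8,0, 6,-3,-1.5,-8,0, 6,-3,-1.5,-8,0, 6,-3,-1.5,-8,0]' 20;python3 -c "
from push import *
s,p,d=snap('wrist','t1',k=1.5);snap('side','t2',crop=(200,70,320,170),k=6)
meas('t1',s['ee_pos'])
"
```

```text
t: 19.55
ee_pos: [459.2, 235.0, 209.3]
eef_rot: [[0.994, 0.11, -0.003], [0.11, -0.994, -0.001], [-0.003, 0.0, -1.0]]
contact_force: [1.2, -0.6, -0.0]
grip_width: 30.3
hatch z 3.787929785540442
flange pts 875 z med 10.637234732914676 lo [ -6.3 -22.5   8.8] hi [18.2 15.9 12.5]
red top [-3.5 -1.7 41.3] zmax 42.5 ((-5.41914176940918, -2.2882461547851562), (39.06654357910156, 13.308972358703613), 60.951698303222656)
```

View pics/t1.png

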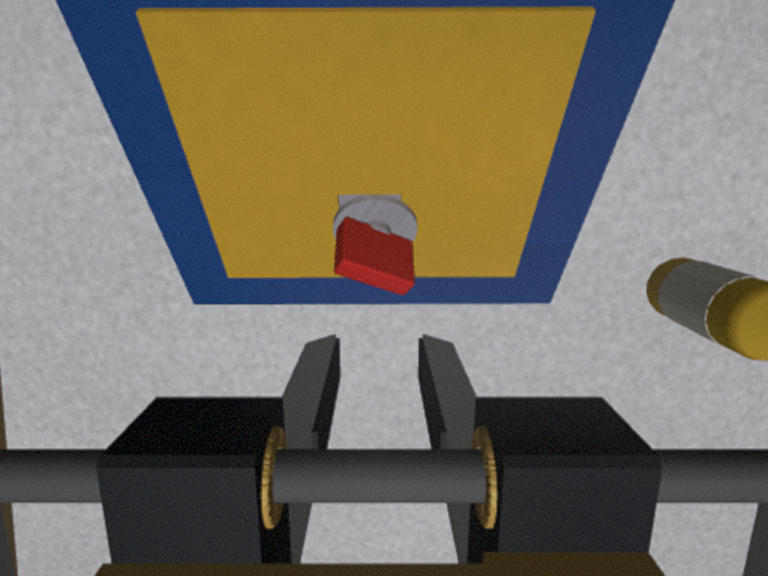

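View pics/t2.png

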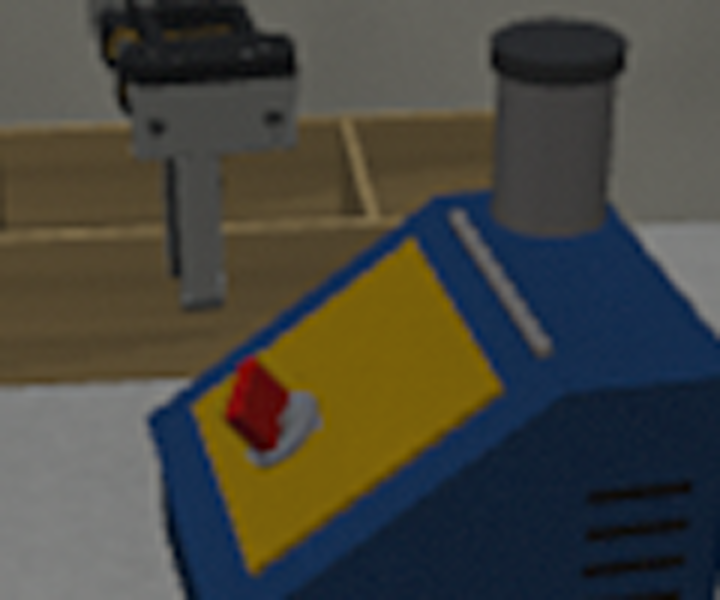

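```bash
cat >> push.py <<'E'
def ct(b,y,hb,yaw,S=(507.3,245.5,114.9)):
    a=np.radians(6.3);c=np.radians(35)
    xb=np.array([np.cos(a),np.sin(a),0]);ys=np.array([-np.sin(a),np.cos(a),0]);zz=np.array([0,0,1.])
    t=np.array(S)+(4+hb)*(-np.sin(c)*xb+np.cos(c)*zz)+b*(np.cos(c)*xb+np.sin(c)*zz)+y*ys+11*zz
    print((b,y,hb),end=' ');go(*t,yaw)
E
python3 -c "
from push import *
ct(-8,-2,50,96.3+26);ct(-8,-2,20,96.3+26)"
```

```text
(-8, -2, 50) t 19.65 shift cm [ 1.09 -0.35  4.39] roll -0.454 ee [459.9 234.8 209.5] q [ 14.  -4. 109.  -0.  75.  98.] F [ 0.3  0.3 -0.2] grip 38.2
(-8, -2, 20) t 19.65 shift cm [ 2.82 -0.35  6.84] roll -0.454 ee [459.9 234.8 209.5] q [ 14.  -4. 109.  -0.  75.  98.] F [ 0.3  0.3 -0.2] grip 38.2
```

```bash
python3 -m inch '[4.8,0.5,-0.2,1,-0.12, 4.8,1,-0.35,2,-0.24, 4.8,1.1,-0.35,3,-0.36, 4.8,1.1,-0.35,4,-0.454, 4.8,1.5,-0.35,5,-0.454, 4.8,2,-0.35,5.7,-0.454, 4.8,2.5,-0.35,6.4,-0.454, 4.8,2.8,-0.35,6.8,-0.454, 4.8,2.8,-0.35,6.8,-0.454]' 15;python3 -c "
from push import *
s,p,d=snap('wrist','u1',k=1.5);ct(-8,-2,20,96.3+26)"
```

```text
t: 20.4
ee_pos: [488.3, 241.4, 142.2]
eef_rot: [[0.846, 0.533, -0.002], [0.533, -0.846, -0.0], [-0.002, -0.0, -1.0]]
contact_force: [-0.6, -0.4, 0.3]
grip_width: 48.0
(-8, -2, 20) t 20.45 shift cm [-0.1  -0.03  0.19] roll -0.001 ee [488.3 241.5 142.8] q [ 14.   5. 108.   0.  67.  72.] F [-0.6 -0.4 -0.6] grip 48.0
```

View pics/u1.png

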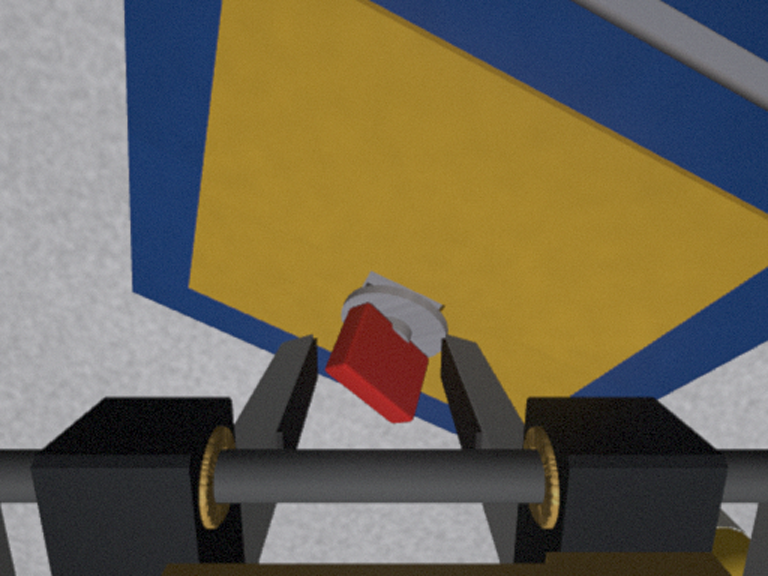

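```bash
python3 -m inch '[4.8,-0.1,0,-0.2,-0.11, 4.8,-0.1,0,-0.2,-0.22, 4.2,-0.1,0,-0.2,-0.22, 3.6,-0.1,0,-0.2,-0.22, 3.0,-0.1,0,-0.2,-0.22, 2.6,-0.1,0,-0.2,-0.22, 2.2,-0.1,0,-0.2,-0.22, 2.2,-0.1,0,-0.2,-0.22, 2.2,-0.1,0,-0.2,-0.22, 2.2,-0.1,0,-0.2,-0.22]' 15;python3 -c "
from push import *
s,p,d=snap('wrist','u2',k=1.5);snap('side','u3',crop=(200,70,320,170),k=6);ct(-8,-2,20,96.3+26)"
```

```text
t: 21.28
ee_pos: [487.3, 241.1, 145.4]
eef_rot: [[0.708, 0.706, 0.0], [0.706, -0.708, 0.0], [0.0, 0.0, -1.0]]
contact_force: [0.6, 1.3, 0.9]
grip_width: 21.8
(-8, -2, 20) t 21.38 shift cm [ 0.01 -0.01  0.45] roll 0.220 ee [487.3 241.1 145.5] q [ 14.   4. 108.   0.  68.  59.] F [-1.6  0.8  0.8] grip 22.1
```

View pics/u2.png

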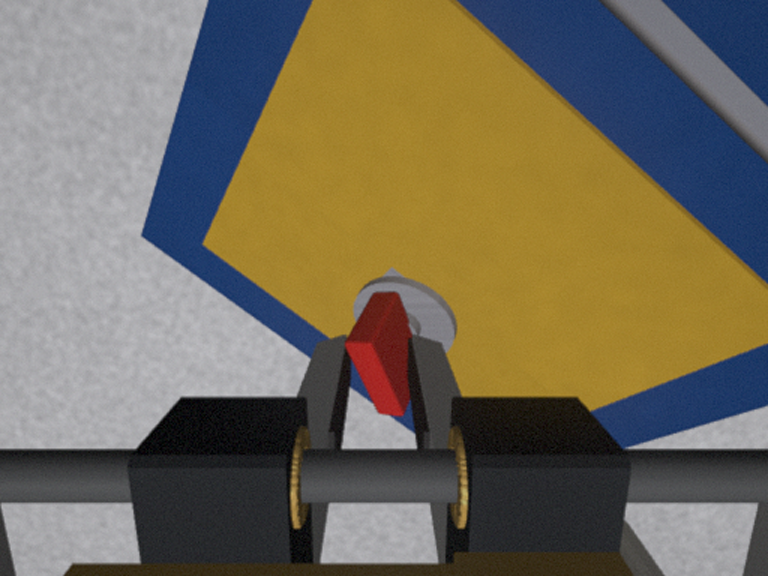

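View pics/u3.png

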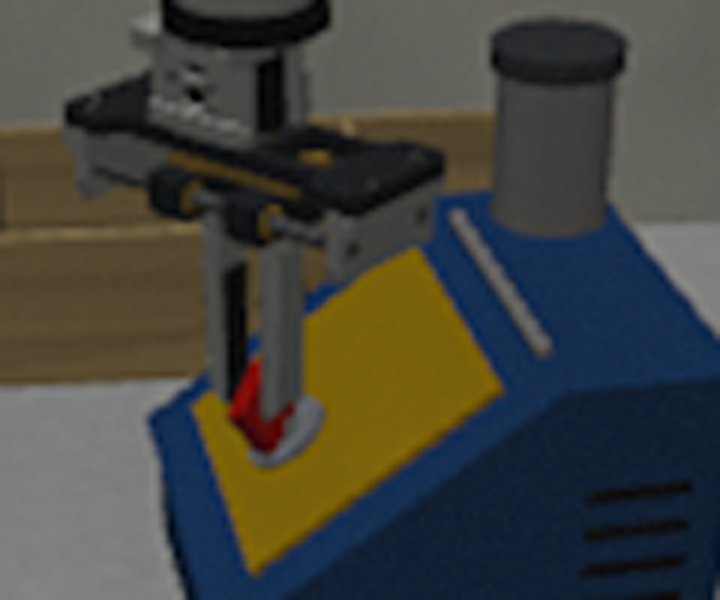

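```bash
python3 -m inch '[2.2,0,0,0,0.1, 2.2,0,0,0,0.2, 2.2,0,0,0,0.3, 2.2,0,0,0,0.4, 2.2,0,0,0,0.5, 2.2,0,0,0,0.6, 2.2,0,0,0,0.67, 2.2,0,0,0,0.67, 2.2,0,0,0,0.67]' 15;python3 -c "
from push import *
s,p,d=snap('wrist','v1',k=1.5);ct(-8,-2,20,96.3)"
```

```text
t: 22.13
ee_pos: [487.2, 241.0, 145.1]
eef_rot: [[0.993, 0.115, -0.0], [0.115, -0.993, -0.0], [-0.0, 0.0, -1.0]]
contact_force: [0.5, -0.4, -0.3]
grip_width: 21.7
(-8, -2, 20) t 22.18 shift cm [ 0.02 -0.03  0.42] roll 0.006 ee [487.2 241.  145.1] q [ 14.   4. 108.  -0.  68.  98.] F [-0.3 -0.  -0.4] grip 21.8
```

View pics/v1.png

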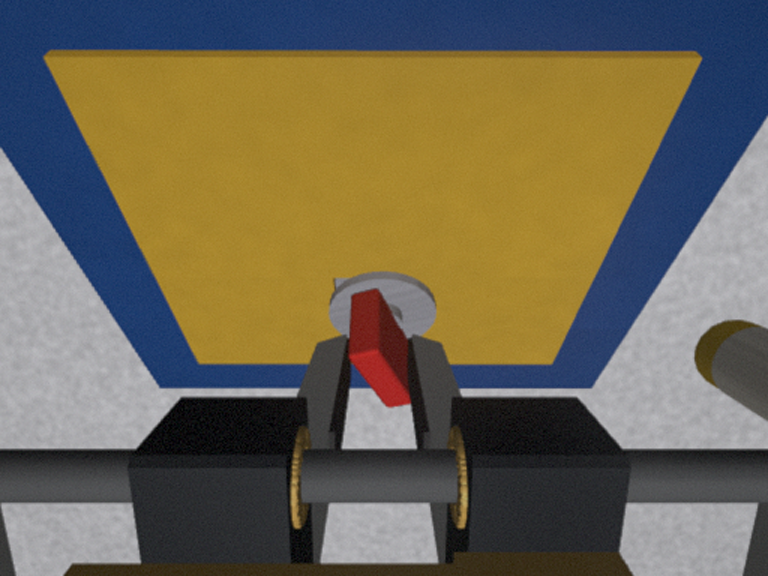

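```bash
python3 -m inch '[2.2,0,-0.15,0.2,0, 2.0,0,-0.15,0.3,0, 1.8,0,-0.15,0.3,0, 1.6,0,-0.15,0.3,0, 1.4,0,-0.15,0.3,0, 1.2,0,-0.15,0.3,0, 1.2,0,-0.15,0.3,0, 1.2,0,-0.15,0.3,0]' 12;python3 -c "
from push import *
s,p,d=snap('wrist','w1',k=1.5);snap('side','w2',crop=(200,70,320,170),k=6);ct(-8,-2,20,96.3)"
```

```text
t: 22.85
ee_pos: [486.9, 242.7, 142.1]
eef_rot: [[0.994, 0.114, -0.0], [0.114, -0.994, 0.0], [-0.0, -0.0, -1.0]]
contact_force: [-0.1, 0.6, -0.2]
grip_width: 12.3
(-8, -2, 20) t 22.95 shift cm [0.02 0.14 0.12] roll 0.004 ee [487.  242.7 142.2] q [ 15.   5. 108.   0.  67.  98.] F [ 0.   0.3 -0.3] grip 11.9
```

View pics/w1.png

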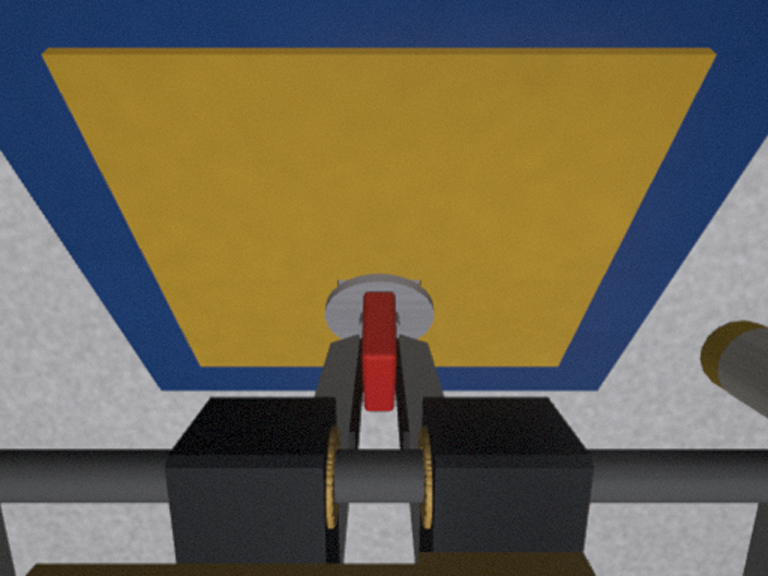

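View pics/w2.png

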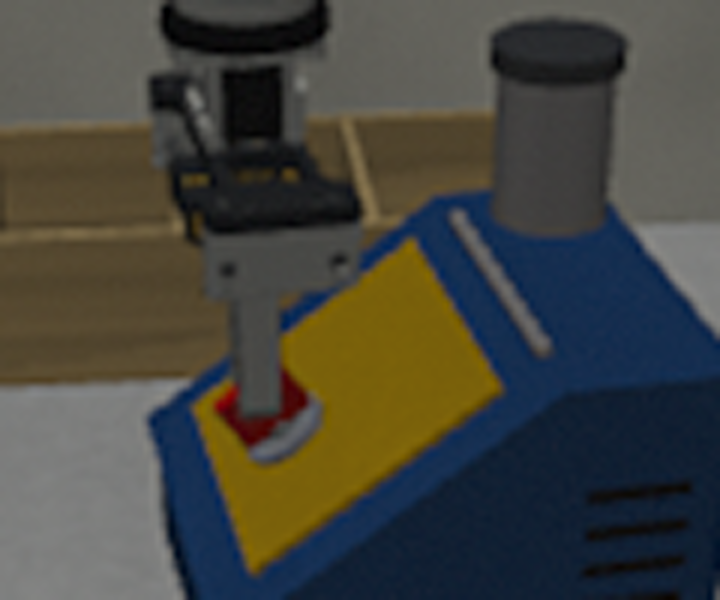

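```bash
cat >> push.py <<'E'
def fplane(name,ee):
    p=np.load(f'pics/{name}_p.npy');d=np.load(f'pics/{name}_d.npy');s=manip.observe();s={'eef_rot':s['eef_rot'],'ee_pos':np.array(ee)}
    K,T=cam('wrist',s);P=cloud(K,T,d);H=hsv(p)
    S=np.array([507.3,245.5,114.9]);a=np.radians(6.3);b=np.radians(35)
    xs=np.array([np.cos(b)*np.cos(a),np.cos(b)*np.sin(a),np.sin(b)]);ys=np.array([-np.sin(a),np.cos(a),0]);n=np.cross(xs,ys)
    L=np.stack([(P-S)@xs,(P-S)@ys,(P-S)@n],-1)
    red=((H[...,0]<6)|(H[...,0]>174))&(H[...,1]>120)&(np.linalg.norm(L,axis=-1)<60)
    fl=(H[...,1]<50)&(np.hypot(L[...,0],L[...,1])<25)&(L[...,2]>5.5)&(L[...,2]<18)
    for nm,m in(('flange',fl),('redtop',red&(L[...,2]>30))):
        m=cv2.erode(m.astype(np.uint8),np.ones((3,3)))>0;Q=L[m]
        if len(Q)<30: print(nm,len(Q));continue
        A=np.c_[Q[:,:2],np.ones(len(Q))]
        for _ in range(4):
            k=np.linalg.lstsq(A,Q[:,2],rcond=None)[0];r=Q[:,2]-A@k;g=abs(r)<max(2*r.std(),.5);A=A[g];Q=Q[g]
        print(nm,len(Q),'z at origin %.2f'%k[2],'slopes deg x %.1f y %.1f'%tuple(np.degrees(np.arctan(k[:2]))),'x',np.percentile(Q[:,0],[2,98]).round(1),'y',np.percentile(Q[:,1],[2,98]).round(1),'rms %.2f'%r.std())
E
python3 -c "
from push import *
fplane('o1',[476.4,241.7,208.9]);fplane('w1',[487,242.7,142.2])"
```

```text
flange 624 z at origin 7.84 slopes deg x -0.1 y 0.1 x [ 1.4 18.4] y [-18.2  18.3] rms 0.42
redtop 690 z at origin 38.62 slopes deg x -22.9 y -0.3 x [-5.8  4.1] y [-17.5  17.7] rms 1.65
flange 1287 z at origin 8.09 slopes deg x 0.6 y -0.1 x [-13.5  19.1] y [-19.6  19.2] rms 0.35
redtop 751 z at origin 39.81 slopes deg x -1.6 y 0.0 x [-18.2  17.4] y [-5.2  5.2] rms 0.80
```

```bash
python3 -m inch '[2,0,0,0,0, 3,0,0,0,0, 4,0,0,0,0, 4.5,0,0,-0.5,0, 4.5,0,0,-3,0, 4.5,-0.7,0,-6,0, 4.5,-1.5,0,-8,0, 4.5,-1.5,0,-8,0, 4.5,-1.5,0,-8,0]' 12;python3 -c "
from push import *
s,p,d=snap('wrist','x1',k=1.5);snap('side','x2')
fplane('x1',s['ee_pos']);meas('x1',s['ee_pos']);print(s['contact_force'])"
```

```text
t: 23.7
ee_pos: [472.8, 241.1, 223.7]
eef_rot: [[0.994, 0.114, 0.003], [0.114, -0.994, 0.001], [0.003, -0.001, -1.0]]
contact_force: [0.5, -0.7, -0.3]
grip_width: 44.8
flange 707 z at origin 8.09 slopes deg x 0.0 y 0.1 x [-18.6  17.9] y [-19.4  19. ] rms 0.37
redtop 385 z at origin 39.98 slopes deg x -0.7 y -0.2 x [-19.1  16.6] y [-4.7  4. ] rms 0.50
hatch z 3.8861124489353482
flange pts 986 z med 8.066149009884064 lo [-19.  -20.4   6.5] hi [18.3 18.9  9.2]
red top [ 1.  -0.6 39.9] zmax 40.8 ((-1.922952651977539, -0.44043588638305664), (39.47337341308594, 11.15826416015625), 0.7884080410003662)
[ 0.49049707 -0.70423897 -0.33493353]
```

View pics/x1.png

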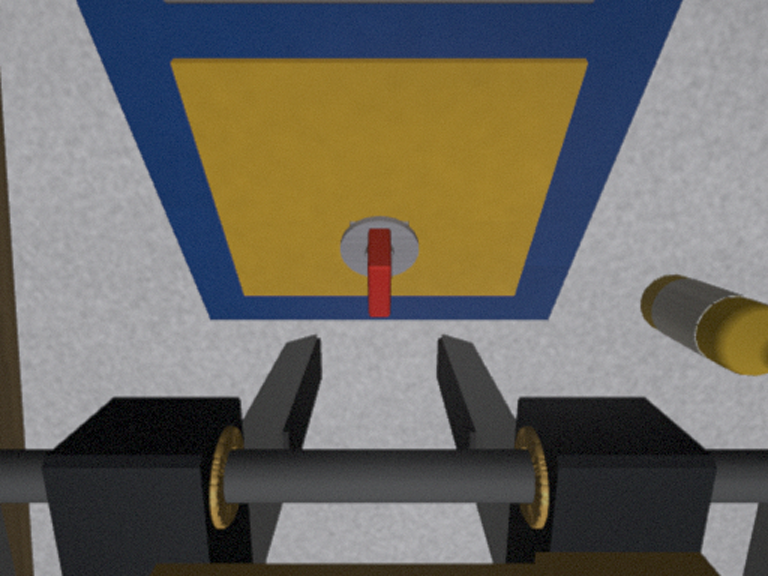

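View pics/x2.png

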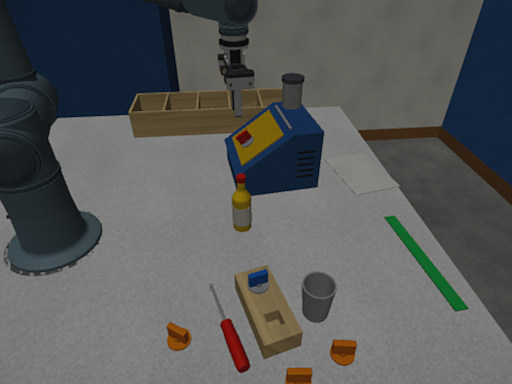

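```bash
python3 -m inch '[4.5,0,0,0,0, 4.5,0,0,0,0, 4.5,0,0,0,0]' ; python3 -c "
from h import *
print(manip.sign_off())"
```

```text
t: 24.05
ee_pos: [471.7, 240.7, 221.0]
eef_rot: [[0.994, 0.113, -0.002], [0.113, -0.994, -0.001], [-0.002, 0.0, -1.0]]
contact_force: [0.2, -0.2, -0.4]
grip_width: 44.8
the job is handed in; nothing more can be done
None
```

The job is handed in at t = 24 s. The hatch is shut, and the red fastener is home in the socket, turned a quarter clockwise and released.

**How it was done:** The moves cannot tilt the tool, so I leaned the held fastener over to match the sloping face by pressing its flange against the rack's side and then the box's front edge. It went through the slot with no side contact and pressed home at about 10 N.

**What went wrong:** My first try at the quarter turn, pushing one wing end with the closed fingers, turned it about 29° but lifted the flange about 2.7 mm. I finished the turn by straddling the wing with the jaws, and it reseated.

**Last checks, from the wrist camera after release:**
- **Hatch:** its outer face is 3.9 mm above the face plane, where 4 mm is fully shut.
- **Flange:** its top is 8.1 mm above the face, where 8 mm is fully home. It lies flat within 0.1° and is centred to within about 1–2 mm.
- **Wing:** it stands within 1° of a quarter turn from the slot.
- **Robot:** it touches nothing, and the force reading is about 0.

In the side camera picture, the blue fastener, glue bottle, cup, screwdriver and orange look-alikes appear where they started. I judged that by eye and did not measure it.

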